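# Wedge the drying posts and free the hand rake

### The job

I need the hand rake, but laid across the hooks of the sloping board it is all that stops the round posts from rolling off. Push a wedge, thin end first, snugly under the low side of every post that is there, so that each has its own wedge, and only then lift the rake up over the tips of its hooks and lay it tines down along the middle of the bench mat, which you clear first by laying the wrench flat on bare bench. The posts must stay where they are on the board, now each held by its wedge; leave everything else alone.

Things in the scene. Friction and masses are not known exactly. Their poses are not given: they have to be found in the camera images.
- board: sloping plywood drying board, fixed, 460 mm wide (y), low edge towards the robot. Origin on the bench under its middle, x level and pointing to the uphill side, z up. The top rises 8 degrees towards +x: it is 34 mm + 0.1405 * x above the bench, for x from -135 to +135 mm. Hooks stand on it at y = -200 and +200
- hook1_tip (a point): top of the tall upturned tip of the hook at board y = -200 (8 mm steel rod; the other is alike), 114 mm above the bench at board x = 8. The hook is a U open at the top: tip on the downhill side, short stem uphill at board x = 39.5 (63 mm high). The rake's handle lies in the bottom of both hooks, its axis at board x = 21 and 72 mm up, so it must rise 52 mm or more before it can go downhill
- rake: steel hand rake, 0.4 kg. Origin on the axis of the round handle (18 mm diameter), 30 mm or less from the balance point; y along the handle: butt at y = +230, cross head (100 mm wide along x) at y = -260 with four tines pointing to -z, tips 45 mm below the axis. At the start it lies across both hooks, tines hanging, handle free for the fingers from y = -25 to +25 (a gap between posts)
- mat: grey bench mat, fixed, 520 mm long (x) by 140 wide (y), 14 mm thick, on the robot's right; origin under its middle, on the bench
- wrench: steel adjustable wrench lying flat on the mat at the start, 0.4 kg, 200 mm long along x (jaws at +x, 50 mm wide, 14 thick); its flat handle is 24 mm wide and 12 thick from x = -90 to +58. Origin on the underside, 10 mm or less from the balance point; z up
- post1: round timber post end, 70 mm diameter, 70 mm long, about 0.35 kg, lying across the slope against the rake's handle; rolls freely. Origin at the middle of its axis; y along the axis, x and z turn as it rolls. Three or four posts are there, at board y about -150, -72, 72 and 150 in any order
- post2: round timber post end, 70 mm diameter, 70 mm long, about 0.35 kg, lying across the slope against the rake's handle; rolls freely. Origin at the middle of its axis; y along the axis, x and z turn as it rolls. Three or four posts are there, at board y about -150, -72, 72 and 150 in any order
- post3: round timber post end, 70 mm diameter, 70 mm long, about 0.35 kg, lying across the slope against the rake's handle; rolls freely. Origin at the middle of its axis; y along the axis, x and z turn as it rolls. Three or four posts are there, at board y about -150, -72, 72 and 150 in any order
- post4: round timber post end, 70 mm diameter, 70 mm long, about 0.35 kg, lying across the slope against the rake's handle; rolls freely. Origin at the middle of its axis; y along the axis, x and z turn as it rolls. Three or four posts are there, at board y about -150, -72, 72 and 150 in any order
- wedge1: black rubber wedge, 0.12 kg, 110 mm long, 32 wide, flat on the bench at the robot's left. Origin at the middle of its flat underside; x to the thin end (2 mm thick, x = +55), z up; thick end 44 mm high, falling evenly. Home under a post, the thin end is 12 mm downhill of the line where the post touches the board; pushed farther it rolls the post uphill (under 1 N) and stays there by friction
- wedge1_toe (a point): middle of the thin end's lower edge of this wedge
- wedge2: black rubber wedge, 0.12 kg, 110 mm long, 32 wide, flat on the bench at the robot's left. Origin at the middle of its flat underside; x to the thin end (2 mm thick, x = +55), z up; thick end 44 mm high, falling evenly. Home under a post, the thin end is 12 mm downhill of the line where the post touches the board; pushed farther it rolls the post uphill (under 1 N) and stays there by friction
- wedge2_toe (a point): middle of the thin end's lower edge of this wedge
- wedge3: black rubber wedge, 0.12 kg, 110 mm long, 32 wide, flat on the bench at the robot's left. Origin at the middle of its flat underside; x to the thin end (2 mm thick, x = +55), z up; thick end 44 mm high, falling evenly. Home under a post, the thin end is 12 mm downhill of the line where the post touches the board; pushed farther it rolls the post uphill (under 1 N) and stays there by friction
- wedge3_toe (a point): middle of the thin end's lower edge of this wedge
- wedge4: black rubber wedge, 0.12 kg, 110 mm long, 32 wide, flat on the bench at the robot's left. Origin at the middle of its flat underside; x to the thin end (2 mm thick, x = +55), z up; thick end 44 mm high, falling evenly. Home under a post, the thin end is 12 mm downhill of the line where the post touches the board; pushed farther it rolls the post uphill (under 1 N) and stays there by friction
- wedge4_toe (a point): middle of the thin end's lower edge of this wedge
- pot: grey plastic plant pot, rim 120 mm across, 110 tall, standing; origin under its middle. Not part of the job
- torch: black torch standing on its lens, 150 mm tall, 52 across at the foot; origin under its middle. Not part of the job
- claypot: small terracotta pot, 90 mm across, 85 tall; origin under its middle. Not part of the job
- tin: closed round tin, 74 mm across, 110 tall, standing upright; origin under its middle. Not part of the job
There are look-alikes about, which are no part of the job. What is shaped like the wedge3 but blue is not meant.

How it is judged (in metres and radians):
On the way, in this order (a step that is already met when the one before it is completed fails the run):
1. every post has its own wedge under its low side, thin end first, while the rake still lies in its hooks (((distance between wedge1_toe and post1 below 0.046 m and distance between wedge1 and post1 above 0.06 m and x of wedge1 in the frame of board below 0.03 m and angle between wedge1's own z axis and vertical below 0.4 rad) or (distance between wedge2_toe and post1 below 0.046 m and distance between wedge2 and post1 above 0.06 m and x of wedge2 in the frame of board below 0.03 m and angle between wedge2's own z axis and vertical below 0.4 rad) or (distance between wedge3_toe and post1 below 0.046 m and distance between wedge3 and post1 above 0.06 m and x of wedge3 in the frame of board below 0.03 m and angle between wedge3's own z axis and vertical below 0.4 rad) or (distance between wedge4_toe and post1 below 0.046 m and distance between wedge4 and post1 above 0.06 m and x of wedge4 in the frame of board below 0.03 m and angle between wedge4's own z axis and vertical below 0.4 rad)) and ((distance between wedge1_toe and post2 below 0.046 m and distance between wedge1 and post2 above 0.06 m and x of wedge1 in the frame of board below 0.03 m and angle between wedge1's own z axis and vertical below 0.4 rad) or (distance between wedge2_toe and post2 below 0.046 m and distance between wedge2 and post2 above 0.06 m and x of wedge2 in the frame of board below 0.03 m and angle between wedge2's own z axis and vertical below 0.4 rad) or (distance between wedge3_toe and post2 below 0.046 m and distance between wedge3 and post2 above 0.06 m and x of wedge3 in the frame of board below 0.03 m and angle between wedge3's own z axis and vertical below 0.4 rad) or (distance between wedge4_toe and post2 below 0.046 m and distance between wedge4 and post2 above 0.06 m and x of wedge4 in the frame of board below 0.03 m and angle between wedge4's own z axis and vertical below 0.4 rad)) and ((distance between wedge1_toe and post3 below 0.046 m and distance between wedge1 and post3 above 0.06 m and x of wedge1 in the frame of board below 0.03 m and angle between wedge1's own z axis and vertical below 0.4 rad) or (distance between wedge2_toe and post3 below 0.046 m and distance between wedge2 and post3 above 0.06 m and x of wedge2 in the frame of board below 0.03 m and angle between wedge2's own z axis and vertical below 0.4 rad) or (distance between wedge3_toe and post3 below 0.046 m and distance between wedge3 and post3 above 0.06 m and x of wedge3 in the frame of board below 0.03 m and angle between wedge3's own z axis and vertical below 0.4 rad) or (distance between wedge4_toe and post3 below 0.046 m and distance between wedge4 and post3 above 0.06 m and x of wedge4 in the frame of board below 0.03 m and angle between wedge4's own z axis and vertical below 0.4 rad)) and ((distance between wedge1_toe and post4 below 0.046 m and distance between wedge1 and post4 above 0.06 m and x of wedge1 in the frame of board below 0.03 m and angle between wedge1's own z axis and vertical below 0.4 rad) or (distance between wedge2_toe and post4 below 0.046 m and distance between wedge2 and post4 above 0.06 m and x of wedge2 in the frame of board below 0.03 m and angle between wedge2's own z axis and vertical below 0.4 rad) or (distance between wedge3_toe and post4 below 0.046 m and distance between wedge3 and post4 above 0.06 m and x of wedge3 in the frame of board below 0.03 m and angle between wedge3's own z axis and vertical below 0.4 rad) or (distance between wedge4_toe and post4 below 0.046 m and distance between wedge4 and post4 above 0.06 m and x of wedge4 in the frame of board below 0.03 m and angle between wedge4's own z axis and vertical below 0.4 rad)) and z of rake in the frame of board below 0.09 m), for 0.3 s.
2. the rake is lifted over the tips of its hooks (z of rake in the frame of board above 0.118 m), for 0.1 s.
At the end, for the whole second after the job is handed in: every post lies still on the board within 40 mm of its start, pressing on a wedge; the rake lies still on the mat, tines down, along it within 15 degrees, its origin within 90 mm (along) and 50 mm (across) of the mat's middle; the wrench lies flat on the bench itself (contact force between any of wedge1, wedge2, wedge3, wedge4 and post1 above 0.05 N and distance of each of post1, post2, post3, post4 from where it was at the start of the episode below 0.04 m and linear speed of each of post1, post2, post3, post4, rake, wrench below 0.02 m/s and z of each of post1, post2, post3, post4 in the frame of board above 0.06 m and contact force between any of wedge1, wedge2, wedge3, wedge4 and post2 above 0.05 N and contact force between any of wedge1, wedge2, wedge3, wedge4 and post3 above 0.05 N and contact force between any of wedge1, wedge2, wedge3, wedge4 and post4 above 0.05 N and x of rake in the frame of mat between -0.09 and 0.09 m and y of rake in the frame of mat between -0.05 and 0.05 m and z of rake in the frame of mat below 0.065 m and angle between the y axis of rake and the x axis of mat, either way round below 0.26 rad and angle between rake's own z axis and vertical below 0.35 rad and contact force between rake and mat above 0.5 N and angle between wrench's own z axis and vertical below 0.15 rad and height (world z) of wrench below 0.009 m); the robot touches nothing.
It fails at once if a thing that is not part of the job is moved by more than 30 mm (distance of any of pot, torch, claypot, tin from where it was at the start of the episode above 0.03 m).
Of post1, post2, post3, post4 only 3 to 4 are there at a start; the rules pass over those that are not, and their reading is None.
At some moment in a run one of wrench may be knocked a few centimetres aside while the robot is not near it.
Once in a run the grip may slacken for a moment while it holds something.
It also fails if it takes over 210 s, if anything falls off the work surface, if the arm or the gripper's body presses on something with over 40 N, if the wrist force passes 120 N, or if a joint passes its speed limit or range.

### The arm

A 6-joint arm with a two-finger parallel gripper is mounted at the origin on the work surface. World frame = base frame: x ahead of the robot, y to its left, z up, the work surface at z = 0. Lengths are in mm, angles in rad, forces in N, time in s.
With the tool pointing down it reaches from about 275 to 750 mm from the base axis. Payload 10.2 kg.
Tool frame: the origin (TCP) lies midway between the tips of the shut fingers; the grasp point (between the pads) lies 19 mm behind it; z points along the fingers, y is the line along which they close (so a half turn about z gives the same grasp; the last joint's range is limited). The gripper opens to 85 mm and grips with 20 to 120 N. Pads are 22 mm wide; open, the fingers measure 114 mm over their backs; the gripper's body (76 mm by 85 mm) begins 54 mm behind the grasp point. The pads swing forward as they close: fully open they stand 13 mm farther back than shut.
Start: joints at [1.075, 0.313, 1.498, -0, 1.331, -0.223], TCP at [141.463, 505.588, 231.294] pointing down, gripper open.
Joint ranges: [-2.94, 2.94], [-0.97, 2.17], [0.19, 2.56], [-1.23, 4.37], [0.02, 3.11], [-2.88, 2.88]. Speed limits (rad/s): [2.39, 2.39, 3.01, 3.14, 3.14, 3.14].

### API

Orientations are given as a unit quaternion [w, x, y, z].
In Python, from rig import ctrl gives the robot as it stands.
- The arm moves only by the tool send_rows, never from a script. Its argument "targets" is a list of rows, each a list of 7 numbers: the closure, from -1 (fully open) to 1 (shut), so that 0 is half open, then the shift along the tool's x, y, z in m, then the turn, a rotation vector about the tool's x, y, z in rad. In form: [[claw, dx, dy, dz, ax, ay, az], ...]. A call has exactly 10 rows; each row shifts and turns the commanded pose from where the row before left it, along the tool's axes as they then stand; what a row does not reach is not made up. A row lasts 1/8 s, in which the tool goes at most 62.5 mm and 10.7 degrees, less where a joint would pass 70% of its speed; a pose out of reach is approached as far as the arm can. A call with a gripper value outside its range is refused whole. The fingers move at their own pace and stop on an object; "squeeze" is the grip in N (left out, the last holds). Time passes only in rows, so rows that do not move let the fingers close, or fill a call up. It gives the time, the measured TCP pose, the force, the opening and the grip force at its end, in the units of the state.
- ctrl.sense(): the state, without advancing time (a new reading comes with each control period).
- ctrl.capture(name): name is "scene" or "top"; returns a dict with "img" (480x640x3 uint8, red, green, blue), "camera_matrix" (3x3 intrinsics, pixels), "k1" (the pictures are not rectified: a ray, as slopes to the right and down, at radius r is drawn at 1 + k1 r^2 times it, then the intrinsics apply), "R" (3x3) and "t" (3): a world point X has camera coordinates R X + t. Camera axes: x right, y down, z forward; pixel columns grow to the right and rows downward; lengths in mm; the calibration is good to about 2 mm. A picture is of the moment at which its call begins. There is no depth.
- ctrl.finish_job(): hands the job in; it is judged then, once.
Trained networks look in a picture, given as the dict that the camera call returned (one of the last four; its "shot" number tells which), for a name from the list of things; names that differ only in an ending like _2 or _b are one class to them, and where a whole thing is asked for, a point or a joint stands for the part that bears it (a point fixed in the world has none). Each returns a list of dicts, best first, with "score" (0 to 1); they miss things now and then, are a little off and sometimes report something else, mostly with a low value. They report only what shows in the picture. A call takes as long as a camera call. They do not tell look-alikes from the thing itself.
- ctrl.boxes_of(query, picture): "extent" ([left, top, width, height] in pixels, round what is visible of it).
- ctrl.landmark_of(query, picture): "point" ([column, row] in pixels: a listed point, or the origin of a listed thing).
The state is a dict: "time_s": time; "joints": joint angles; "dq": joint speeds; "tau": joint torques, N m; "eef_pos": TCP position; "ee_rot": TCP orientation; "force": force on the tool from outside, world axes, zero at the start; "wrist_torque": the same for the moment, N m; "grip_width": opening from 0.0 (shut) to 1.0 (fully open); "grip_force": force on a finger pad.
Only numpy, scipy, OpenCV 4.12 (cv2) and the standard library are available. Lean on these libraries where they do the work, as an engineer would, in place of code of your own. Each camera call takes 0.05 s, during which the arm holds its last target. There are 200 camera calls.

## Working session

There is one attempt and no reset: what is moved stays moved. The work goes in short steps, Python scripts to look and compute and a tool call to move; the robot and the scene stay as the last step left them, time stands still between calls to the robot, and variables do not carry over. Pictures are saved under pics/ and viewed, at most 16 in all, crops included, and the job is handed in when it is done.

Besides the shell and the picture viewer there is one more tool, called after ">>>" by a JSON object that holds its "name" and its "arguments", one argument or row to a line. send_rows: Moves the arm, as the interface text tells. Its arguments: {"type":"object","properties":{"targets":{"type":"array"},"squeeze":{"type":"number"}},"required":["targets"]}

```bash
ls; mkdir -p pics; cat > h.py <<'E'
import numpy as np, cv2
from scipy.spatial.transform import Rotation as Rn
from rig import ctrl
def proj(p,X):
    c=np.asarray(p["R"])@np.asarray(X,float)+np.asarray(p["t"]).ravel()
    s=c[:2]/c[2]; s=s*(1+p["k1"]*(s@s)); K=np.asarray(p["camera_matrix"])
    return K[0,0]*s[0]+K[0,2],K[1,1]*s[1]+K[1,2]
def ray(p,uv):
    K=np.asarray(p["camera_matrix"]); d=np.array([(uv[0]-K[0,2])/K[0,0],(uv[1]-K[1,2])/K[1,1]]); s=d.copy()
    for _ in range(20): s=d/(1+p["k1"]*(s@s))
    R=np.asarray(p["R"]); t=np.asarray(p["t"]).ravel()
    return -R.T@t, R.T@np.array([s[0],s[1],1])
def atz(p,uv,z):
    o,d=ray(p,uv); return o+d*(z-o[2])/d[2]
def tri(p1,u1,p2,u2):
    A=[];b=[]
    for p,u in((p1,u1),(p2,u2)):
        o,d=ray(p,u); d/=np.linalg.norm(d); M=np.eye(3)-np.outer(d,d); A.append(M); b.append(M@o)
    return np.linalg.lstsq(np.vstack(A),np.hstack(b),rcond=None)[0]
E
python3 - <<'E'
from h import *
S=ctrl.sense(); print(S)
for n in("scene","top"):
    p=ctrl.capture(n); cv2.imwrite(f"pics/{n}0.png",p["img"][:,:,::-1]); 
    o,_=ray(p,(320,240)); print(n,o.round(),p["k1"],p["camera_matrix"])
    for q in["board","hook1_tip","rake","mat","wrench","post1","wedge1","wedge1_toe","pot","torch","claypot","tin"]:
        for r in ctrl.landmark_of(q,p)[:8]:
            print(q,round(r["score"],2),np.round(r["point"],1),atz(p,r["point"],0).round(0)[:2])
E
```

```text
pics
{'time_s': 0.0, 'joints': array([ 1.07461464e+00,  3.13434138e-01,  1.49841603e+00, -3.45493019e-05,
        1.33098005e+00, -2.23409587e-01]), 'dq': array([-1.01924205e-04,  1.65214374e-03, -1.50634527e-04,  3.95341755e-04,
       -2.65093913e-05,  1.08115761e-03]), 'tau': array([-1.94452514e-03, -4.12267971e+01, -2.59738022e+01, -3.84209688e-04,
        4.14012233e-03, -5.87963001e-06]), 'eef_pos': array([141.34082487, 505.36038621, 230.75111176]), 'ee_rot': array([-2.02158651e-04,  1.35959519e-01,  9.90714200e-01, -5.85066440e-04]), 'force': array([-0.6195733 , -0.10454176, -0.09463744]), 'wrist_torque': array([-0.00843936, -0.01278309, -0.01781904]), 'grip_force': 0.0, 'grip_width': 0.9999106106673774}
scene [1131. -548. 1405.] -0.03651188906491198 [[586.22780565   0.         322.36419839]
 [  0.         586.22780565 233.38780359]
 [  0.           0.           1.        ]]
board 0.9 [320.  265.6] [560. -15.]
hook1_tip 0.95 [258.2 292.7] [ 503. -190.]
hook1_tip 0.52 [378.3 240.2] [617. 158.]
rake 0.76 [328.3 262. ] [568.   9.]
mat 0.84 [191.7 361. ] [ 529. -434.]
wrench 0.95 
[... 1152 characters left out ...]
72 [125.3 219.6] [597. 552.]
mat 0.76 [498.3 237.2] [ 529. -426.]
mat 0.61 [281.8 188.9] [668. 138.]
mat 0.17 [426.7 218.2] [ 583. -237.]
wrench 0.84 [497.2 229.9] [ 548. -424.]
post1 0.77 [372.8 195.4] [646. -99.]
post1 0.73 [281.1 190.7] [663. 139.]
post1 0.63 [402.6 199.4] [ 633. -176.]
wedge1 0.97 [217.3 230. ] [564. 306.]
wedge1 0.88 [176.7 222.6] [586. 413.]
wedge1 0.81 [174.  270.9] [460. 419.]
wedge1 0.78 [277.5 320. ] [330. 154.]
wedge1 0.77 [217.2 289.5] [411. 307.]
wedge1 0.49 [183.1 247.7] [520. 396.]
pot 0.61 [213.5 163.3] [741. 317.]
pot 0.4 [178.8 270. ] [462. 407.]
torch 0.76 [124.6 219.2] [598. 554.]
claypot 0.76 [434.8 325.1] [ 307. -247.]
tin 0.67 [166.8 327.7] [315. 438.]
```

```bash
python3 - <<'E'
import cv2
a=cv2.imread("pics/scene0.png");b=cv2.imread("pics/top0.png")
cv2.imwrite("pics/s0.png",cv2.resize(a[110:410,150:500],(700,600),interpolation=cv2.INTER_CUBIC))
cv2.imwrite("pics/t0.png",cv2.resize(b[130:380,110:530],(800,476),interpolation=cv2.INTER_CUBIC))
E
```

```text
(no output)
```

View pics/s0.png

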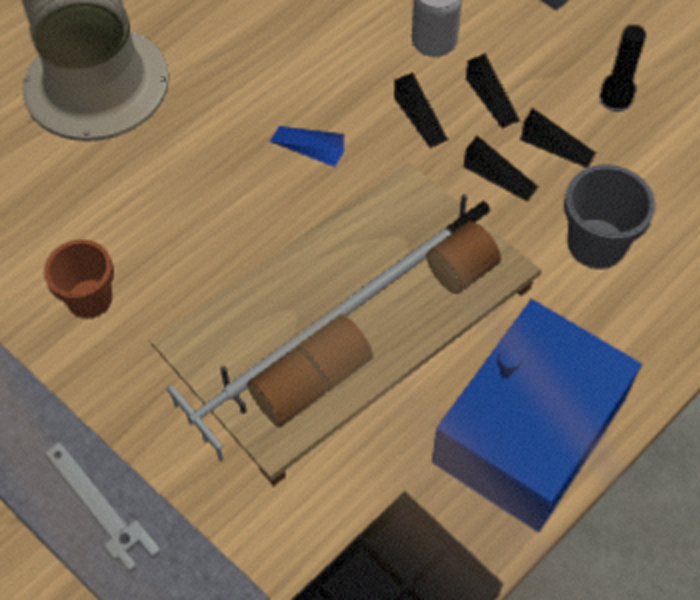

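View pics/t0.png

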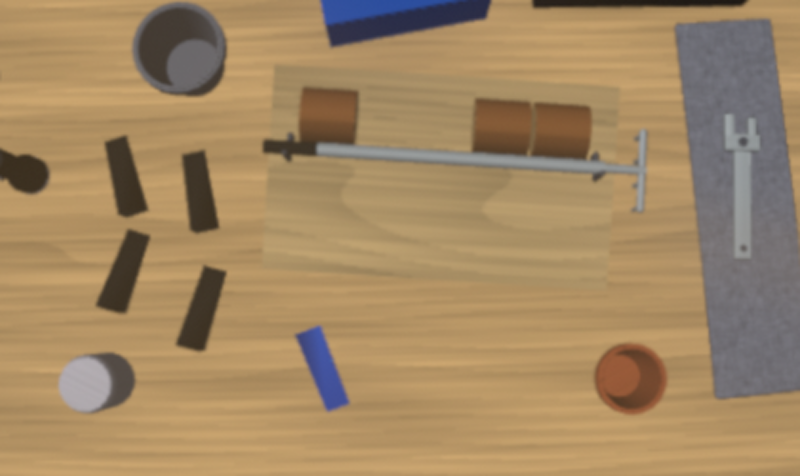

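Picture: black wedges in the top view at (217,230), (177,223), (174,271) and (217,290). The blue look-alike is at (277,320). Three posts are there, at board y≈+150, -72 and -150. The wrench is on the mat at (497,230). Other black things that could be mistaken for wedges are the torch (125,219) and the dark crate at the top edge. Next I'll fit the poses.

```bash
cat >> h.py <<'E'
from scipy.optimize import minimize, least_squares
W=np.array([[x,y,z] for x,h in((-55,44),(55,2)) for y in(-16,16) for z in(0,h)],float)
def fit_wedge(ps,masks,x0):
    def cost(v):
        R=Rn.from_euler('z',v[2]*.01).as_matrix(); X=W@R.T+[v[0],v[1],0]; c=0
        for p,m in zip(ps,masks):
            P=np.array([proj(p,x) for x in X]); h=cv2.convexHull((P*16).round().astype(np.int32).reshape(-1,1,2))
            M=np.zeros(m.shape,np.uint8); cv2.fillConvexPoly(M,h,255,cv2.LINE_AA,4)
            u0,v0=P.min(0).astype(int)-12;u1,v1=P.max(0).astype(int)+12
            a=M[max(v0,0):v1,u0:u1]/255.;b=m[max(v0,0):v1,u0:u1]
            c+=1-np.minimum(a,b).sum()/np.maximum(a,b).sum()
        return c
    best=None
    for a in range(0,360,30):
        s=np.array([x0[0],x0[1],np.rad2deg(np.deg2rad(a))*np.pi/1.8])
        r=minimize(cost,s,method="Nelder-Mead",options=dict(initial_simplex=[s,s+[12,0,0],s+[0,12,0],s+[0,0,20]],maxiter=120))
        if best is None or r.fun<best.fun: best=r
    return best.x[0],best.x[1],((best.x[2]*.01+np.pi)%(2*np.pi))-np.pi,best.fun
def dark(p):
    im=p["img"].astype(float); return (im.max(2)<85).astype(float)
E
python3 - <<'E'
from h import *
ps=[ctrl.capture("scene"),ctrl.capture("top")]
m=[dark(p) for p in ps]
for x0 in((564,306),(586,413),(460,419),(411,307)):
    print(x0,np.round(fit_wedge(ps,m,x0),3))
# board
C=[(135,230),(135,-230),(-135,230),(-135,-230)]
B=np.array([[x,y,34+.1405*x] for x,y in C]+[[8,-200,114],[8,200,114]])
top=[(254.4,164.6),(434.9,176.2),(248,268.6),(428.6,280.7)]
sc=[(420.5,246),(287.5,345),(356,192.5),(226,282.5)]
def pose(v,X): return X@Rn.from_euler('z',v[2]).as_matrix().T+[v[0],v[1],0]
def res(v): 
    X=pose(v,B[:4]); return np.ravel([np.array(proj(ps[0],x))-u for x,u in zip(X,sc)]+[np.array(proj(ps[1],x))-u for x,u in zip(X,top)])
r=least_squares(res,[560,-15,0]); print("board",r.x.round(3),res(r.x).round(1))
P=pose(r.x,np.array([[8,-200,114],[8,200,114],[21,0,72]])); print([np.round(proj(p,x),1) for p in ps for x in P])
posts=pose(r.x,np.array([[64.6,y,78.4] for y in(150,72,-72,-150)])); print(posts.round(),[np.round(proj(p,x),1) for p in ps for x in posts])
# masks for mat: grey
im=ps[1]["img"].astype(int); g=((im.max(2)-im.min(2)<22)&(im.max(2)>60)).astype(np.uint8); g[:,:455]=0
n,l,s,c=cv2.connectedComponentsWithStats(cv2.morphologyEx(g,cv2.MORPH_CLOSE,np.ones((9,9)))); k=1+s[1:,4].argmax(); 
bx=cv2.boxPoints(cv2.minAreaRect(cv2.findNonZero((l==k).astype(np.uint8)))); q=np.array([atz(ps[1],u,14) for u in bx]); print("mat",bx.round(),q.round(1),q.mean(0))
E
```

```text
(564, 306) [5.63498e+02 3.09675e+02 1.86000e-01 8.24000e-01]
(586, 413) [5.89313e+02 4.14691e+02 3.89000e-01 8.92000e-01]
(460, 419) [ 4.54394e+02  4.12360e+02 -3.97000e-01  7.73000e-01]
(411, 307) [ 4.07040e+02  3.03298e+02 -3.31000e-01  5.57000e-01]
board [ 5.72899e+02 -1.37670e+01 -8.70000e-02] [ 0.9 -1.4 -1.5  3.4 -1.3 -1.7 -0.7 -2.6 -0.5 -2.4  0.5 -2.1 -0.8  1.4
 -0.4  0.6]
[array([262.5, 294. ]), array([382.9, 207.7]), array([328.6, 260.5]), array([426.6, 219.3]), array([259. , 208.5]), array([342.6, 211.2])]
[[ 650.  130.   78.]
 [ 643.   52.   78.]
 [ 631.  -91.   78.]
 [ 624. -169.   78.]] [array([382.5, 238.8]), array([360.5, 255. ]), array([317.8, 286.6]), array([293.5, 304.5]), array([282.7, 189.4]), array([314.4, 191.4]), array([373. , 195.2]), array([404.6, 197.3])]
mat [[464. 143.]
 [515. 137.]
 [537. 334.]
 [486. 339.]] [[ 780.5 -345.6   14. ]
 [ 795.7 -488.3   14. ]
 [ 274.7 -512.3   14. ]
 [ 266.7 -374.5   14. ]] [ 529.43524147 -430.14757523   14.        ]
```

```bash
python3 - <<'E'
from h import *
ps=[ctrl.capture("scene"),ctrl.capture("top")]
F=[(563.5,309.7,.186),(589.3,414.7,.389),(454.4,412.4,-.397),(407,303.3,-.331)]
out=[]
for p,(a,b,c,d) in zip(ps,((115,215,340,460),(190,325,150,240))):
    im=cv2.resize(p["img"][a:b,c:d,::-1],None,fx=4,fy=4,interpolation=cv2.INTER_CUBIC)
    for f in F:
        X=W@Rn.from_euler('z',f[2]).as_matrix().T+[f[0],f[1],0]
        P=((np.array([proj(p,x) for x in X])-[c,a]+.5)*4).astype(int)
        for i,j in((0,1),(2,3),(0,2),(1,3),(4,6),(0,4),(1,5),(2,6),(3,7)): cv2.line(im,tuple(map(int,P[i])),tuple(map(int,P[j])),(0,255,255),1)
    out.append(im)
H=max(o.shape[0] for o in out); out=[cv2.copyMakeBorder(o,0,H-o.shape[0],0,0,cv2.BORDER_CONSTANT) for o in out]
o=np.hstack(out); s=min(800/o.shape[1],600/o.shape[0]); cv2.imwrite("pics/w.png",cv2.resize(o,None,fx=s,fy=s))
for p in ps: print(np.percentile(p["img"][225:235,212:222].max(2),[5,50,95]) )
E
```

```text
[164.   170.   180.05]
[ 60.95  62.   129.55]
```

View pics/w.png

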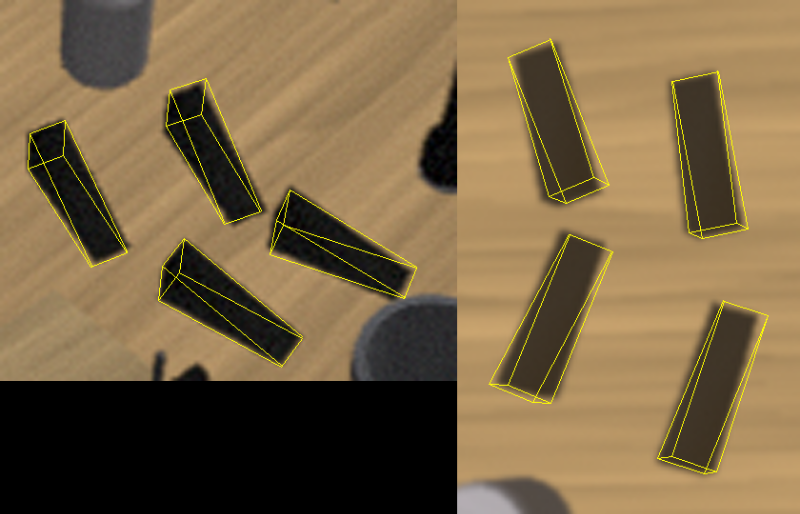

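```bash
cat > plan.py <<'E'
import json,os
from h import *
R0=np.diag([-1.,1,-1])
BD=(572.9,-13.8,-.087); MAT=(529.4,-430.1,0.0)
def ori(yaw,pitch=0): return (Rn.from_euler('z',yaw)*Rn.from_euler('y',-pitch)*Rn.from_matrix(R0))
def rot(y): return Rn.from_euler('z',y).as_matrix()
def bw(x,y,z): return rot(BD[2])@[x,y,z]+np.array([BD[0],BD[1],0])
SL=np.arctan(.1405)
def wedge_place(toe_x,by,h,gx=-40):   # TCP pose when toe at board (toe_x,by), lifted h
    R=Rn.from_euler('y',-SL).as_matrix()
    o=np.array([toe_x,by,34+.1405*toe_x])+R@np.array([-55+gx,0,h]); return bw(*o)
def base():
    S=ctrl.sense(); w,x,y,z=S["ee_rot"]; m=(np.array(S["eef_pos"]),Rn.from_quat([x,y,z,w]))
    if os.path.exists("cmd.json"):
        c=json.load(open("cmd.json")); p=np.array(c["p"]);R=Rn.from_quat(c["q"])
    else: p=np.array([141.463,505.588,231.294]); R=m[1]
    e=np.linalg.norm(p-m[0]); a=(R.inv()*m[1]).magnitude()
    if e>3 or a>.03: print("REBASE",e,a,p-m[0]); return m
    return p,R
def plan(wps,save=True):
    """wps: (claw, pos or None, Rot or None, step_mm, extra still rows)"""
    p,R=base(); rows=[]
    for claw,P,Q,step,still in wps:
        P=p if P is None else np.asarray(P,float); Q=R if Q is None else Q
        a=(R.inv()*Q).magnitude(); n=max(int(np.ceil(np.linalg.norm(P-p)/step)),int(np.ceil(a/.13)),1 if np.linalg.norm(P-p)>.5 or a>.005 else 0)
        p0,Rs=p,R; dv=(R.inv()*Q).as_rotvec()
        for k in range(1,n+1):
            t=R.inv().apply(p0+(P-p0)*k/n-p).round(0)
            v=(R.inv()*(Rs*Rn.from_rotvec(dv*k/n))).as_rotvec().round(2)
            rows.append([claw]+[float(x)/1000 for x in t]+[float(x) for x in v]); p=p+R.apply(t); R=R*Rn.from_rotvec(v)
        rows+=[[claw]+[0]*6]*still
    while len(rows)%10: rows.append([rows[-1][0]]+[0]*6)
    if save: json.dump(dict(p=list(p),q=list(R.as_quat())),open("cmd.json","w"))
    for i in range(0,len(rows),10): print(json.dumps([[0 if x==0 else round(x,3) for x in r] for r in rows[i:i+10]]).replace(" ",""))
    print("end",p.round(1),np.round(R.as_matrix()[:,0],2))
def wgrasp(x,y,yaw,gx=-40): return rot(yaw)@[gx,0,0]+np.array([x,y,0])
E
python3 - <<'E'
from plan import *
g=wgrasp(563.5,309.7,.186); Q=ori(.186)
plan([(-.4,g+[0,0,120],Q,50,0),(-.4,g+[0,0,4],Q,30,1)])
E
```

```text
[[-0.4,-0.047,-0.01,0.012,0,0,-0.05],[-0.4,-0.046,-0.013,0.013,0,0,-0.05],[-0.4,-0.046,-0.015,0.012,0,0,-0.05],[-0.4,-0.045,-0.017,0.012,0,0,-0.05],[-0.4,-0.044,-0.02,0.013,0,0,-0.05],[-0.4,-0.043,-0.021,0.012,0,0,-0.06],[-0.4,-0.042,-0.024,0.013,0,0,-0.05],[-0.4,-0.04,-0.027,0.012,0,0,-0.05],[-0.4,-0.039,-0.028,0.012,0,0,-0.05],[-0.4,0,0,0.029,0,0,0]]
[[-0.4,0,0,0.029,0,0,0],[-0.4,0,0,0.029,0,0,0],[-0.4,0,0,0.029,0,0,0],[-0.4,0,0,0,0,0,0],[-0.4,0,0,0,0,0,0],[-0.4,0,0,0,0,0,0],[-0.4,0,0,0,0,0,0],[-0.4,0,0,0,0,0,0],[-0.4,0,0,0,0,0,0],[-0.4,0,0,0,0,0,0]]
end [523.8 302.    4.3] [-0.98 -0.19 -0.  ]
```

>>> {"name": "send_rows", "arguments": {
  "targets": [
    [-0.4, -0.047, -0.01, 0.012, 0, 0, -0.05],
    [-0.4, -0.046, -0.013, 0.013, 0, 0, -0.05],
    [-0.4, -0.046, -0.015, 0.012, 0, 0, -0.05],
    [-0.4, -0.045, -0.017, 0.012, 0, 0, -0.05],
    [-0.4, -0.044, -0.02, 0.013, 0, 0, -0.05],
    [-0.4, -0.043, -0.021, 0.012, 0, 0, -0.06],
    [-0.4, -0.042, -0.024, 0.013, 0, 0, -0.05],
    [-0.4, -0.04, -0.027, 0.012, 0, 0, -0.05],
    [-0.4, -0.039, -0.028, 0.012, 0, 0, -0.05],
    [-0.4, 0, 0, 0.029, 0, 0, 0]
  ],
  "squeeze": 50
}}

```text
time_s: 2.75
eef_pos: [527.0, 300.3, 91.4]
ee_rot: [0.002, -0.092, 0.996, 0.0]
force: [-0.4, -0.5, -0.2]
grip_width: 0.694
grip_force: 0.0
```

```bash
python3 - <<'E'
from h import *
S=ctrl.sense(); print(S["eef_pos"],S["ee_rot"],S["grip_width"],S["joints"])
p=ctrl.capture("scene"); cv2.imwrite("pics/a.png",cv2.resize(p["img"][80:280,300:500,::-1],(600,600)))
E
```

```text
[526.96035763 300.28070967  91.36928794] [ 1.63436888e-03 -9.20025325e-02  9.95757405e-01  2.29040799e-04] 0.6937193103849659 [ 3.25129448e-01  6.21581457e-01  1.40928627e+00 -3.45453813e-04
  1.10743877e+00 -1.42977888e+00]
```

View pics/a.png

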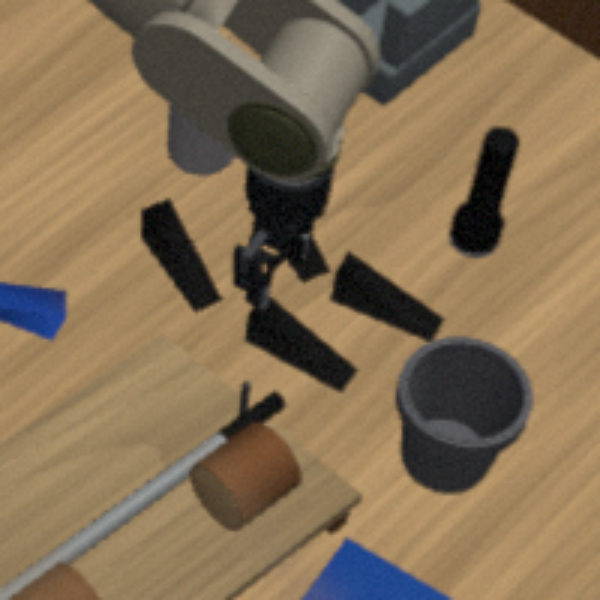

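The gripper stands over the thick end of the chosen wedge (crop (265,310)). Descending and closing.

>>> {"name": "send_rows", "arguments": {
  "targets": [
    [-0.4, 0, 0, 0.029, 0, 0, 0],
    [-0.4, 0, 0, 0.029, 0, 0, 0],
    [-0.4, 0, 0, 0.029, 0, 0, 0],
    [-0.4, 0, 0, 0, 0, 0, 0],
    [-0.4, 0, 0, 0, 0, 0, 0],
    [1, 0, 0, 0, 0, 0, 0],
    [1, 0, 0, 0, 0, 0, 0],
    [1, 0, 0, 0, 0, 0, 0],
    [1, 0, 0, 0, 0, 0, 0],
    [1, 0, 0, 0, 0, 0, 0]
  ]
}}

```text
time_s: 4.05
eef_pos: [524.4, 302.4, 5.7]
ee_rot: [0.001, -0.094, 0.996, 0.0]
force: [-1.5, -0.1, 5.9]
grip_width: 0.369
grip_force: 50.4
```

```bash
python3 - <<'E'
from plan import *
S=ctrl.sense(); print(S["eef_pos"],S["grip_width"],S["grip_force"],S["force"],base()[0])
p=base()[0]; Q=ori(BD[2],SL); by=141
a=wedge_place(-5,by,4)
plan([(1,p+[0,0,120],None,40,0),(1,a+[0,0,120],Q,45,0),(1,a+[0,0,3],Q,30,1)])
E
```

```text
[524.39394348 302.37894642   5.66306931] 0.3688587261870008 50.369866490364075 [-1.50844185 -0.11377109  5.85202588] [523.80751495 302.0291196    4.29876224]
[[1,0,0,-0.04,0,0,0],[1,0,0,-0.04,0,0,0],[1,0,0,-0.04,0,0,0],[1,0.017,-0.039,-0.005,0,-0.03,0.07],[1,0.014,-0.04,-0.005,0.01,-0.04,0.07],[1,0.011,-0.042,-0.006,0,-0.03,0.07],[1,0.008,-0.042,-0.006,0.01,-0.04,0.06],[1,0.004,0,0.029,0,0,0],[1,0.004,0,0.029,0,0,0],[1,0.004,0,0.029,0,0,0]]
[[1,0.005,0.001,0.029,0,0,0],[1,0,0,0,0,0,0],[1,0,0,0,0,0,0],[1,0,0,0,0,0,0],[1,0,0,0,0,0,0],[1,0,0,0,0,0,0],[1,0,0,0,0,0,0],[1,0,0,0,0,0,0],[1,0,0,0,0,0,0],[1,0,0,0,0,0,0]]
end [485.5 135.7  27.2] [-0.99  0.08 -0.14]
```

>>> {"name": "send_rows", "arguments": {
  "targets": [
    [1, 0, 0, -0.04, 0, 0, 0],
    [1, 0, 0, -0.04, 0, 0, 0],
    [1, 0, 0, -0.04, 0, 0, 0],
    [1, 0.017, -0.039, -0.005, 0, -0.03, 0.07],
    [1, 0.014, -0.04, -0.005, 0.01, -0.04, 0.07],
    [1, 0.011, -0.042, -0.006, 0, -0.03, 0.07],
    [1, 0.008, -0.042, -0.006, 0.01, -0.04, 0.06],
    [1, 0.004, 0, 0.029, 0, 0, 0],
    [1, 0.004, 0, 0.029, 0, 0, 0],
    [1, 0.004, 0, 0.029, 0, 0, 0]
  ]
}}

```text
time_s: 5.3
eef_pos: [486.3, 134.5, 56.2]
ee_rot: [0.07, 0.042, 0.997, -0.004]
force: [0.4, 0.0, -1.7]
grip_width: 0.369
grip_force: 49.9
```

```bash
python3 - <<'E'
from plan import *
S=ctrl.sense(); print(S["eef_pos"],S["grip_width"],S["grip_force"],S["force"],S["joints"].round(2))
json.dump(dict(p=list(base()[0]-[0,0,-29]),q=json.load(open("cmd.json"))["q"]),open("cmd0.json","w"))
p=ctrl.capture("scene"); cv2.imwrite("pics/b.png",cv2.resize(p["img"][130:330,230:430,::-1],(600,600)))
E
```

```text
[486.31666462 134.54274506  56.15054899] 0.3685068923006221 49.88504648208618 [ 0.36635373  0.01027816 -1.73689679] [ 0.05  0.43  1.86 -0.03  0.71 -1.42]
REBASE 29.00980946116973 0.0006791045691864154 [ -0.80038036   1.15515483 -28.9757494 ]
```

View pics/b.png

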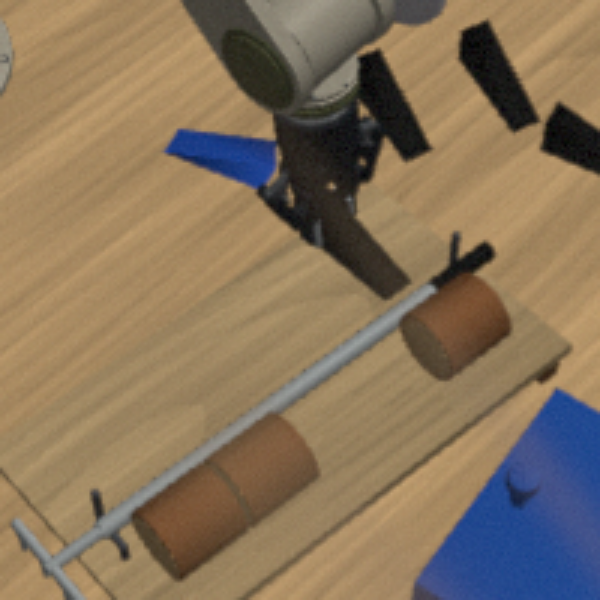

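Wedge 1 is held, its toe at crop (395,290), just short of the handle and in line with post (455,325). Lower and slide in.

```bash
python3 - <<'E'
from plan import *
c=base()[0]; Q=ori(BD[2],SL)
# current commanded ends at z 27.2 after the pending descent row; emulate
json.dump(dict(p=[485.2,135.7,56.0],q=json.load(open("cmd.json"))["q"]),open("cmd.json","w"))
by=141
plan([(1,wedge_place(-5,by,7),Q,15,1),(1,wedge_place(45,by,7),Q,13,0),(1,wedge_place(63,by,6),Q,6,1)])
E
```

```text
REBASE 25.564542905122433 0.005597376649116202 [  1.29131393   1.29471787 -25.49906014]
REBASE 3.700760578437678 0.005597376649116202 [0.97502967 1.29681799 3.32614027]
[[1,0.001,0.001,0.013,0,0,0],[1,0.001,0,0.013,0,0,0],[1,0,0,0,0,0,0],[1,-0.013,0,0,0,0,0],[1,-0.012,0,0,0,0,0],[1,-0.013,0,0,0,0,0],[1,-0.012,0,-0.001,0,0,0],[1,-0.005,0,0,0,0,0],[1,-0.004,0,0.001,0,0,0],[1,-0.005,0,0,0,0,0]]
[[1,-0.004,0,0,0,0,0],[1,0,0,0,0,0,0],[1,0,0,0,0,0,0],[1,0,0,0,0,0,0],[1,0,0,0,0,0,0],[1,0,0,0,0,0,0],[1,0,0,0,0,0,0],[1,0,0,0,0,0,0],[1,0,0,0,0,0,0],[1,0,0,0,0,0,0]]
end [553.  129.6  35.8] [-0.99  0.08 -0.13]
```

>>> {"name": "send_rows", "arguments": {
  "targets": [
    [1, 0, 0, 0, 0, 0, 0],
    [1, 0, 0, 0, 0, 0, 0],
    [1, 0, 0, 0, 0, 0, 0],
    [1, 0, 0, 0, 0, 0, 0],
    [1, 0, 0, 0, 0, 0, 0],
    [1, 0, 0, 0, 0, 0, 0],
    [1, 0, 0, 0, 0, 0, 0],
    [1, 0, 0, 0, 0, 0, 0],
    [1, 0, 0, 0, 0, 0, 0],
    [1, 0, 0, 0, 0, 0, 0]
  ]
}}

```text
time_s: 6.6
eef_pos: [486.3, 134.7, 56.6]
ee_rot: [0.07, 0.042, 0.997, -0.004]
force: [-0.6, -0.8, -0.5]
grip_width: 0.366
grip_force: 49.8
```

```bash
rm -f cmd.json cmd0.json; cat > /tmp/e.py <<'E'
s=open("plan.py").read()
a=s.index("    if os.path"); b=s.index("def plan(")
s=s[:a]+"    return m\n"+s[b:]
s=s.replace("    if save: json","    if 0: json")
open("plan.py","w").write(s)
E
python3 /tmp/e.py; python3 - <<'E'
from plan import *
S=ctrl.sense(); print(S["eef_pos"],S["force"],S["grip_force"],S["dq"].round(3)); Q=ori(BD[2],SL); by=141
plan([(1,wedge_place(-5,by,7),Q,15,1),(1,wedge_place(45,by,7),Q,13,0),(1,wedge_place(63,by,6),Q,6,1)])
E
```

```text
[486.30263286 134.6989785   56.58542908] [-0.55097975 -0.83402894 -0.52081278] 49.81423258781433 [ 0.001 -0.001 -0.001 -0.     0.001  0.   ]
[[1,0.003,0,0.015,0,0,0],[1,0.002,0.001,0.014,0,0,0],[1,0,0,0,0,0,0],[1,-0.013,0,0,0,0,0],[1,-0.012,0,0,0,0,0],[1,-0.013,0,0,0,0,0],[1,-0.012,-0.001,0,0,0,0],[1,-0.005,0,0,0,0,0],[1,-0.004,0,0.001,0,0,0],[1,-0.005,0,0,0,0,0]]
[[1,-0.005,0,0,0,0,0],[1,0,0,0,0,0,0],[1,0,0,0,0,0,0],[1,0,0,0,0,0,0],[1,0,0,0,0,0,0],[1,0,0,0,0,0,0],[1,0,0,0,0,0,0],[1,0,0,0,0,0,0],[1,0,0,0,0,0,0],[1,0,0,0,0,0,0]]
end [553.6 129.   35.8] [-0.99  0.08 -0.14]
```

>>> {"name": "send_rows", "arguments": {
  "targets": [
    [1, 0.003, 0, 0.015, 0, 0, 0],
    [1, 0.002, 0.001, 0.014, 0, 0, 0],
    [1, 0, 0, 0, 0, 0, 0],
    [1, -0.013, 0, 0, 0, 0, 0],
    [1, -0.012, 0, 0, 0, 0, 0],
    [1, -0.013, 0, 0, 0, 0, 0],
    [1, -0.012, -0.001, 0, 0, 0, 0],
    [1, -0.005, 0, 0, 0, 0, 0],
    [1, -0.004, 0, 0.001, 0, 0, 0],
    [1, -0.005, 0, 0, 0, 0, 0]
  ]
}}

```text
time_s: 7.85
eef_pos: [548.0, 129.5, 34.7]
ee_rot: [0.069, 0.042, 0.997, -0.004]
force: [-4.5, -0.0, -0.4]
grip_width: 0.368
grip_force: 49.6
```

```bash
python3 - <<'E'
from plan import *
S=ctrl.sense(); print(S["eef_pos"],S["force"],S["grip_force"],S["grip_width"])
p=ctrl.capture("scene"); cv2.imwrite("pics/c.png",cv2.resize(p["img"][160:280,320:440,::-1],(480,480),interpolation=cv2.INTER_CUBIC))
E
```

```text
[548.00380314 129.45841441  34.68942591] [-4.54748998 -0.01462008 -0.42610578] 49.64919984340668 0.36767370974414204
```

View pics/c.png

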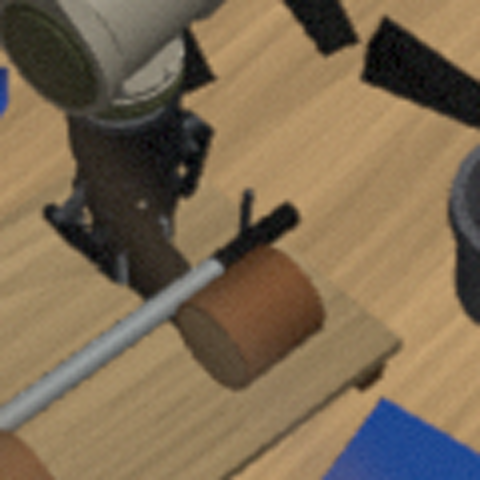

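Wedge 1 is under the post, whose end shows at crop (215,345), and a light contact force is felt. Last 5 mm, then release and retreat.

>>> {"name": "send_rows", "arguments": {
  "targets": [
    [1, -0.005, 0, 0, 0, 0, 0],
    [1, 0, 0, 0, 0, 0, 0],
    [1, 0, 0, 0, 0, 0, 0],
    [-0.3, 0, 0, 0, 0, 0, 0],
    [-0.3, 0, 0, 0, 0, 0, 0],
    [-0.3, 0, 0, 0, 0, 0, 0],
    [-0.3, 0, 0, -0.02, 0, 0, 0],
    [-0.3, 0, 0, -0.04, 0, 0, 0],
    [-0.3, 0, 0, -0.04, 0, 0, 0],
    [-0.3, 0, 0, -0.04, 0, 0, 0]
  ]
}}

```text
time_s: 9.15
eef_pos: [533.9, 130.9, 175.9]
ee_rot: [0.07, 0.042, 0.997, -0.004]
force: [0.9, -0.4, -0.5]
grip_width: 0.657
grip_force: 0.0
```

```bash
python3 - <<'E'
from plan import *
S=ctrl.sense(); print(S["eef_pos"],S["force"])
g=wgrasp(407,303.3,-.331); Q=ori(-.331)
plan([(-.3,g+[0,0,120],Q,45,0),(-.3,g+[0,0,6],Q,30,2)])
E
```

```text
[533.85772457 130.9378457  175.86432828] [ 0.87326233 -0.44626611 -0.54670788]
[[-0.3,0.031,0.029,0.005,0,0.02,0.04],[-0.3,0.032,0.027,0.006,0.01,0.03,0.04],[-0.3,0.033,0.026,0.006,0,0.02,0.04],[-0.3,0.033,0.024,0.007,0,0.02,0.04],[-0.3,0.035,0.024,0.007,0,0.03,0.05],[-0.3,0.035,0.021,0.009,0.01,0.02,0.04],[-0.3,0,0,0.029,0,0,0],[-0.3,0,0,0.028,0,0,0],[-0.3,0,0.001,0.029,0,0,0],[-0.3,0,0,0.028,0,0,0]]
[[-0.3,0,0,0,0,0,0],[-0.3,0,0,0,0,0,0],[-0.3,0,0,0,0,0,0],[-0.3,0,0,0,0,0,0],[-0.3,0,0,0,0,0,0],[-0.3,0,0,0,0,0,0],[-0.3,0,0,0,0,0,0],[-0.3,0,0,0,0,0,0],[-0.3,0,0,0,0,0,0],[-0.3,0,0,0,0,0,0]]
end [369.6 316.3   6.1] [-0.94  0.33 -0.  ]
```

>>> {"name": "send_rows", "arguments": {
  "targets": [
    [-0.3, 0.031, 0.029, 0.005, 0, 0.02, 0.04],
    [-0.3, 0.032, 0.027, 0.006, 0.01, 0.03, 0.04],
    [-0.3, 0.033, 0.026, 0.006, 0, 0.02, 0.04],
    [-0.3, 0.033, 0.024, 0.007, 0, 0.02, 0.04],
    [-0.3, 0.035, 0.024, 0.007, 0, 0.03, 0.05],
    [-0.3, 0.035, 0.021, 0.009, 0.01, 0.02, 0.04],
    [-0.4, 0, 0, 0.029, 0, 0, 0],
    [-0.4, 0, 0, 0.028, 0, 0, 0],
    [-0.4, 0, 0.001, 0.02, 0, 0, 0],
    [-0.4, 0, 0, 0, 0, 0, 0]
  ]
}}

```text
time_s: 10.4
eef_pos: [369.3, 316.1, 41.0]
ee_rot: [-0.001, 0.166, 0.986, -0.003]
force: [0.5, 0.6, -0.0]
grip_width: 0.703
grip_force: 0.0
```

```bash
python3 - <<'E'
from plan import *
S=ctrl.sense(); print(S["eef_pos"],S["force"],S["joints"].round(2))
p=ctrl.capture("scene"); cv2.imwrite("pics/d.png",cv2.resize(p["img"][110:260,280:440,::-1],(640,600),interpolation=cv2.INTER_CUBIC))
g=wgrasp(407,303.3,-.331); Q=ori(-.331)
plan([(-.4,g+[0,0,6],Q,15,2),(1,None,None,1,5)])
E
```

```text
[369.30323767 316.13202343  40.95425414] [ 0.50412535  0.59176199 -0.02431544] [ 0.47  0.48  1.82 -0.    0.85 -0.77]
[[-0.4,0,0,0.012,0,0,0],[-0.4,0,0,0.012,0,0,0],[-0.4,0.001,0,0.012,-0.01,0,0],[-0.4,0,0,0,0,0,0],[-0.4,0,0,0,0,0,0],[1,0,0,0,0,0,0],[1,0,0,0,0,0,0],[1,0,0,0,0,0,0],[1,0,0,0,0,0,0],[1,0,0,0,0,0,0]]
end [368.9 316.6   5.9] [-0.94  0.33  0.  ]
```

View pics/d.png

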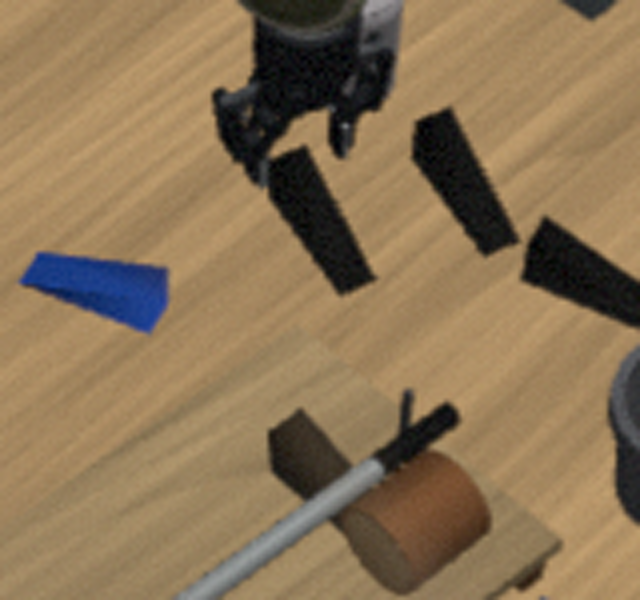

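Wedge 1 sits under the +150 post (crop (310,455)). The fingers straddle wedge 2 (crop (320,220)). Gripping it.

>>> {"name": "send_rows", "arguments": {
  "targets": [
    [-0.4, 0, 0, 0.012, 0, 0, 0],
    [-0.4, 0, 0, 0.012, 0, 0, 0],
    [-0.4, 0.001, 0, 0.011, -0.01, 0, 0],
    [-0.4, 0, 0, 0, 0, 0, 0],
    [1, 0, 0, 0, 0, 0, 0],
    [1, 0, 0, 0, 0, 0, 0],
    [1, 0, 0, 0, 0, 0, 0],
    [1, 0, 0, 0, 0, 0, 0],
    [1, 0, 0, 0, 0, 0, 0],
    [1, 0, 0, 0, 0, 0, 0]
  ]
}}

```text
time_s: 11.7
eef_pos: [369.3, 316.9, 7.4]
ee_rot: [0.001, 0.166, 0.986, 0.003]
force: [-0.6, 0.6, 5.1]
grip_width: 0.367
grip_force: 49.0
```

```bash
python3 - <<'E'
from plan import *
S=ctrl.sense(); p=S["eef_pos"]; print(p,S["grip_width"],S["grip_force"],S["force"]); h=p[2]+1.5
Q=ori(BD[2],SL); by=-143; a=wedge_place(-5,by,h)
plan([(1,p+[0,0,150],None,40,0),(1,a+[0,0,130],Q,50,0),(1,a+[0,0,25],Q,30,0),(1,None,None,1,2)])
E
```

```text
[369.31476158 316.86257871   7.372679  ] 0.36692485072333786 49.037264923827024 [-0.62502053  0.60124505  5.06633373]
[[1,0,0,-0.037,0,0,0],[1,0,0,-0.038,0,0,0],[1,0,0.001,-0.037,0,0,0],[1,0,0,-0.038,0,0,0],[1,-0.024,-0.041,0,0,-0.01,-0.02],[1,-0.023,-0.041,-0.001,0,-0.02,-0.03],[1,-0.022,-0.042,0.001,0,-0.01,-0.02],[1,-0.021,-0.043,0,0,-0.01,-0.03],[1,-0.019,-0.043,0.001,-0.01,-0.02,-0.02],[1,-0.019,-0.043,0.001,0,-0.01,-0.03]]
[[1,-0.017,-0.044,0.001,0,-0.02,-0.02],[1,-0.017,-0.045,0.001,0,-0.01,-0.03],[1,-0.015,-0.044,0.001,0,-0.01,-0.02],[1,-0.015,-0.046,0.002,0,-0.02,-0.03],[1,0.004,0,0.026,0,0,0],[1,0.004,0,0.026,0,0,0],[1,0.004,0,0.026,0,0,0],[1,0.003,0.001,0.026,0,0,0],[1,0,0,0,0,0,0],[1,0,0,0,0,0,0]]
end [ 461.  -147.2   53.5] [-0.99  0.08 -0.14]
```

>>> {"name": "send_rows", "arguments": {
  "targets": [
    [1, 0, 0, -0.037, 0, 0, 0],
    [1, 0, 0, -0.038, 0, 0, 0],
    [1, 0, 0.001, -0.037, 0, 0, 0],
    [1, 0, 0, -0.038, 0, 0, 0],
    [1, -0.024, -0.041, 0, 0, -0.01, -0.02],
    [1, -0.023, -0.041, -0.001, 0, -0.02, -0.03],
    [1, -0.022, -0.042, 0.001, 0, -0.01, -0.02],
    [1, -0.021, -0.043, 0, 0, -0.01, -0.03],
    [1, -0.019, -0.043, 0.001, -0.01, -0.02, -0.02],
    [1, -0.019, -0.043, 0.001, 0, -0.01, -0.03]
  ]
}}

```text
time_s: 12.95
eef_pos: [423.5, 36.9, 157.4]
ee_rot: [0.041, 0.091, 0.995, 0.001]
force: [0.7, -0.1, 0.0]
grip_width: 0.369
grip_force: 49.1
```

>>> {"name": "send_rows", "arguments": {
  "targets": [
    [1, -0.017, -0.044, 0.001, 0, -0.02, -0.02],
    [1, -0.017, -0.045, 0.001, 0, -0.01, -0.03],
    [1, -0.015, -0.044, 0.001, 0, -0.01, -0.02],
    [1, -0.015, -0.046, 0.002, 0, -0.02, -0.03],
    [1, 0.004, 0, 0.026, 0, 0, 0],
    [1, 0.004, 0, 0.026, 0, 0, 0],
    [1, 0.004, 0, 0.026, 0, 0, 0],
    [1, 0.003, 0.001, 0.026, 0, 0, 0],
    [1, 0, 0, 0, 0, 0, 0],
    [1, 0, 0, 0, 0, 0, 0]
  ]
}}

```text
time_s: 14.2
eef_pos: [461.0, -147.7, 54.0]
ee_rot: [0.071, 0.042, 0.997, -0.004]
force: [-0.2, -0.0, -0.7]
grip_width: 0.371
grip_force: 49.1
```

```bash
python3 - <<'E'
from plan import *
S=ctrl.sense(); print(S["eef_pos"],S["grip_width"],S["grip_force"],S["force"])
p=ctrl.capture("scene"); cv2.imwrite("pics/e.png",cv2.resize(p["img"][200:350,220:380,::-1],(640,600),interpolation=cv2.INTER_CUBIC))
Q=ori(BD[2],SL); by=-143;h=8.5
plan([(1,wedge_place(-5,by,h),Q,15,1),(1,wedge_place(45,by,h),Q,13,0),(1,wedge_place(57,by,h-1),Q,6,1)])
E
```

```text
[ 460.97634576 -147.69648106   53.97444571] 0.37091518651616084 49.136724045092706 [-0.23860841 -0.00255531 -0.71481337]
[[1,0.002,0,0.013,0,0,0],[1,0.002,0,0.012,0,0,0],[1,0,0,0,0,0,0],[1,-0.013,0,0,0,0,0],[1,-0.012,0,0,0,0,0],[1,-0.013,0,0,0,0,0],[1,-0.012,0,0.001,0,0,0],[1,-0.004,0,0,0,0,0],[1,-0.004,0,0,0,0,0],[1,-0.004,0,0.001,0,0,0]]
[[1,0,0,0,0,0,0],[1,0,0,0,0,0,0],[1,0,0,0,0,0,0],[1,0,0,0,0,0,0],[1,0,0,0,0,0,0],[1,0,0,0,0,0,0],[1,0,0,0,0,0,0],[1,0,0,0,0,0,0],[1,0,0,0,0,0,0],[1,0,0,0,0,0,0]]
end [ 522.1 -153.    35.7] [-0.99  0.08 -0.14]
```

View pics/e.png

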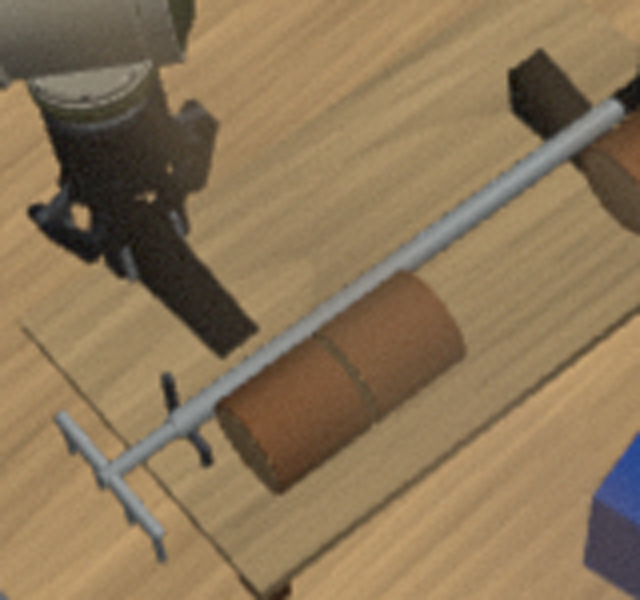

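Wedge 2's toe at crop (235,340) points at the middle of the outer post (about (295,415)). Lower and slide.

>>> {"name": "send_rows", "arguments": {
  "targets": [
    [1, 0.002, 0, 0.013, 0, 0, 0],
    [1, 0.002, 0, 0.012, 0, 0, 0],
    [1, 0, 0, 0, 0, 0, 0],
    [1, -0.013, 0, 0, 0, 0, 0],
    [1, -0.012, 0, 0, 0, 0, 0],
    [1, -0.013, 0, 0, 0, 0, 0],
    [1, -0.012, 0, 0.001, 0, 0, 0],
    [1, -0.004, 0, 0, 0, 0, 0],
    [1, -0.004, 0, 0, 0, 0, 0],
    [1, -0.004, 0, 0.001, 0, 0, 0]
  ]
}}

```text
time_s: 15.5
eef_pos: [520.2, -152.3, 34.9]
ee_rot: [0.068, 0.041, 0.997, -0.004]
force: [-20.3, 3.8, 23.8]
grip_width: 0.367
grip_force: 50.8
```

>>> {"name": "send_rows", "arguments": {
  "targets": [
    [1, -0.005, 0, 0, 0, 0, 0],
    [1, 0, 0, 0, 0, 0, 0],
    [1, 0, 0, 0, 0, 0, 0],
    [-0.4, 0, 0, 0, 0, 0, 0],
    [-0.4, 0, 0, 0, 0, 0, 0],
    [-0.4, 0, 0, 0, 0, 0, 0],
    [-0.4, 0, 0, -0.02, 0, 0, 0],
    [-0.4, 0, 0, -0.04, 0, 0, 0],
    [-0.4, 0, 0, -0.05, 0, 0, 0],
    [-0.4, 0, 0, -0.06, 0, 0, 0]
  ]
}}

```text
time_s: 16.75
eef_pos: [502.1, -150.4, 204.7]
ee_rot: [0.07, 0.042, 0.997, -0.004]
force: [0.3, -0.0, -0.2]
grip_width: 0.701
grip_force: 0.0
```

```bash
python3 - <<'E'
from plan import *
S=ctrl.sense(); print(S["eef_pos"],S["force"])
g=wgrasp(454.4,412.4,-.397); Q=ori(-.397)
plan([(-.4,[430,150,190],ori(-.25),50,0),(-.4,g+[0,0,140],Q,50,0),(-.4,g+[0,0,40],Q,30,1)])
E
```

```text
[ 502.10273519 -150.3942016   204.65871199] [ 0.31361838 -0.01034194 -0.18193002]
[[-0.4,0.014,0.042,0,0,0.02,0.02],[-0.4,0.015,0.042,0,0,0.02,0.03],[-0.4,0.016,0.041,0.001,0,0.02,0.02],[-0.4,0.017,0.04,0.001,0.01,0.02,0.02],[-0.4,0.018,0.041,0.001,0,0.02,0.03],[-0.4,0.018,0.04,0.001,0,0.02,0.02],[-0.4,0.02,0.039,0.002,0,0.02,0.03],[-0.4,0.014,0.044,0.008,0,0,0.02],[-0.4,0.014,0.044,0.009,0,0,0.03],[-0.4,0.016,0.044,0.008,0,0,0.02]]
[[-0.4,0.017,0.043,0.008,0,0,0.03],[-0.4,0.018,0.043,0.009,0,0,0.02],[-0.4,0.019,0.043,0.008,0,0,0.02],[-0.4,0,0,0.025,0,0,0],[-0.4,0,0,0.025,0,0,0],[-0.4,0,0,0.025,0,0,0],[-0.4,0,0,0.025,0,0,0],[-0.4,0,0,0,0,0,0],[-0.4,0,0,0,0,0,0],[-0.4,0,0,0,0,0,0]]
end [417.5 428.3  39.8] [-0.92  0.38  0.  ]
```

>>> {"name": "send_rows", "arguments": {
  "targets": [
    [-0.4, 0.014, 0.042, 0, 0, 0.02, 0.02],
    [-0.4, 0.015, 0.042, 0, 0, 0.02, 0.03],
    [-0.4, 0.016, 0.041, 0.001, 0, 0.02, 0.02],
    [-0.4, 0.017, 0.04, 0.001, 0.01, 0.02, 0.02],
    [-0.4, 0.018, 0.041, 0.001, 0, 0.02, 0.03],
    [-0.4, 0.018, 0.04, 0.001, 0, 0.02, 0.02],
    [-0.4, 0.02, 0.039, 0.002, 0, 0.02, 0.03],
    [-0.4, 0.014, 0.044, 0.008, 0, 0, 0.02],
    [-0.4, 0.014, 0.044, 0.009, 0, 0, 0.03],
    [-0.4, 0.016, 0.044, 0.008, 0, 0, 0.02]
  ]
}}

```text
time_s: 18.0
eef_pos: [424.3, 289.8, 163.1]
ee_rot: [0.001, 0.162, 0.987, -0.0]
force: [1.4, -1.0, -0.1]
grip_width: 0.703
grip_force: 0.0
```

>>> {"name": "send_rows", "arguments": {
  "targets": [
    [-0.4, 0.017, 0.043, 0.008, 0, 0, 0.03],
    [-0.4, 0.018, 0.043, 0.009, 0, 0, 0.02],
    [-0.4, 0.019, 0.043, 0.008, 0, 0, 0.02],
    [-0.4, 0, 0, 0.025, 0, 0, 0],
    [-0.4, 0, 0, 0.025, 0, 0, 0],
    [-0.4, 0, 0, 0.025, 0, 0, 0],
    [-0.4, 0, 0, 0.025, 0, 0, 0],
    [-0.4, 0, 0, 0, 0, 0, 0],
    [-0.4, 0, 0, 0, 0, 0, 0],
    [-0.4, 0, 0, 0, 0, 0, 0]
  ]
}}

```text
time_s: 19.25
eef_pos: [418.8, 428.2, 39.4]
ee_rot: [0.001, 0.196, 0.981, 0.0]
force: [-0.1, -0.1, -0.2]
grip_width: 0.701
grip_force: 0.0
```

```bash
python3 - <<'E'
from plan import *
S=ctrl.sense(); print(S["eef_pos"],S["force"])
p=ctrl.capture("scene"); im=p["img"][:,:,::-1]
cv2.imwrite("pics/f.png",np.hstack([cv2.resize(im[90:240,300:450],(400,400),interpolation=cv2.INTER_CUBIC),cv2.resize(im[220:340,240:360],(400,400),interpolation=cv2.INTER_CUBIC)]))
g=wgrasp(454.4,412.4,-.397); Q=ori(-.397)
plan([(-.4,g+[0,0,7],Q,15,1),(1,None,None,1,5)])
E
```

```text
[418.77903392 428.2381786   39.42341835] [-0.0618516  -0.08296508 -0.1703636 ]
[[-0.4,0,0,0.011,0,0,0],[-0.4,0.001,-0.001,0.011,0,0,0],[-0.4,0,0,0.01,0,0,0],[-0.4,0,0,0,0,0,0],[1,0,0,0,0,0,0],[1,0,0,0,0,0,0],[1,0,0,0,0,0,0],[1,0,0,0,0,0,0],[1,0,0,0,0,0,0],[1,0,0,0,0,0,0]]
end [417.5 427.7   7.3] [-0.92  0.38 -0.  ]
```

View pics/f.png

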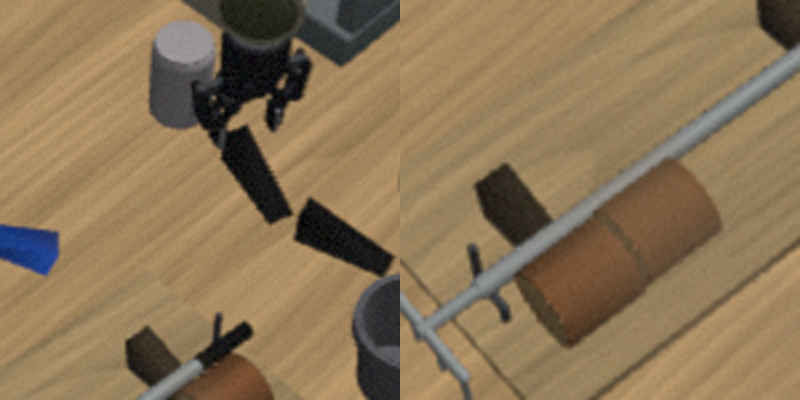

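Wedge 2 is under the outer post at right crop (515,205), and that post has moved a few mm uphill. The fingers straddle wedge 3 at left crop (255,175).

>>> {"name": "send_rows", "arguments": {
  "targets": [
    [-0.4, 0, 0, 0.011, 0, 0, 0],
    [-0.4, 0.001, 0, 0.011, 0, 0, 0],
    [-0.4, 0, 0, 0.01, 0, 0, 0],
    [-0.4, 0, 0, 0, 0, 0, 0],
    [1, 0, 0, 0, 0, 0, 0],
    [1, 0, 0, 0, 0, 0, 0],
    [1, 0, 0, 0, 0, 0, 0],
    [1, 0, 0, 0, 0, 0, 0],
    [1, 0, 0, 0, 0, 0, 0],
    [1, 0, 0, 0, 0, 0, 0]
  ]
}}

```text
time_s: 20.55
eef_pos: [417.7, 428.5, 6.8]
ee_rot: [0.001, 0.196, 0.981, -0.0]
force: [-0.6, -0.5, 5.6]
grip_width: 0.364
grip_force: 50.0
```

```bash
python3 - <<'E'
from plan import *
S=ctrl.sense(); p=S["eef_pos"]; print(p,S["grip_width"],S["grip_force"],S["force"]); h=p[2]+2
Q=ori(BD[2],SL); by=-68; a=wedge_place(-5,by,h)
plan([(1,p+[0,0,160],None,40,0),(1,a+[0,0,140],Q,50,0),(1,a+[0,0,25],Q,30,0),(1,None,None,1,2)])
E
```

```text
[417.68402944 428.4838218    6.7807807 ] 0.36364493780583085 49.98894274234772 [-0.55755909 -0.49433331  5.62402175]
[[1,0,0,-0.04,0,0,0],[1,0,0,-0.04,0,0,0],[1,0,0,-0.04,0,0,0],[1,0,0,-0.04,0,0,0],[1,-0.022,-0.04,0,0,-0.01,-0.03],[1,-0.02,-0.041,0,0,-0.01,-0.03],[1,-0.019,-0.042,0,-0.01,-0.02,-0.02],[1,-0.019,-0.042,0,0,-0.01,-0.03],[1,-0.017,-0.042,0.001,0,-0.01,-0.03],[1,-0.016,-0.043,0,0,-0.01,-0.03]]
[[1,-0.014,-0.044,0.001,0,-0.02,-0.03],[1,-0.013,-0.044,0.001,-0.01,-0.01,-0.02],[1,-0.013,-0.044,0.001,0,-0.01,-0.03],[1,-0.011,-0.044,0,0,-0.01,-0.03],[1,-0.009,-0.045,0.001,0,-0.02,-0.03],[1,0.004,0,0.029,0,0,0],[1,0.004,0,0.028,0,0,0],[1,0.004,0,0.029,0,0,0],[1,0.004,0,0.028,0,0,0],[1,0,0,0,0,0,0]]
[[1,0,0,0,0,0,0],[1,0,0,0,0,0,0],[1,0,0,0,0,0,0],[1,0,0,0,0,0,0],[1,0,0,0,0,0,0],[1,0,0,0,0,0,0],[1,0,0,0,0,0,0],[1,0,0,0,0,0,0],[1,0,0,0,0,0,0],[1,0,0,0,0,0,0]]
end [467.1 -73.1  54. ] [-0.99  0.08 -0.14]
```

>>> {"name": "send_rows", "arguments": {
  "targets": [
    [1, 0, 0, -0.04, 0, 0, 0],
    [1, 0, 0, -0.04, 0, 0, 0],
    [1, 0, 0, -0.04, 0, 0, 0],
    [1, 0, 0, -0.04, 0, 0, 0],
    [1, -0.022, -0.04, 0, 0, -0.01, -0.03],
    [1, -0.02, -0.041, 0, 0, -0.01, -0.03],
    [1, -0.019, -0.042, 0, -0.01, -0.02, -0.02],
    [1, -0.019, -0.042, 0, 0, -0.01, -0.03],
    [1, -0.017, -0.042, 0.001, 0, -0.01, -0.03],
    [1, -0.016, -0.043, 0, 0, -0.01, -0.03]
  ]
}}

```text
time_s: 21.8
eef_pos: [444.3, 153.7, 167.4]
ee_rot: [0.036, 0.111, 0.993, -0.003]
force: [0.3, 0.5, -1.2]
grip_width: 0.37
grip_force: 49.6
```

>>> {"name": "send_rows", "arguments": {
  "targets": [
    [1, -0.014, -0.044, 0.001, 0, -0.02, -0.03],
    [1, -0.013, -0.044, 0.001, -0.01, -0.01, -0.02],
    [1, -0.013, -0.044, 0.001, 0, -0.01, -0.03],
    [1, -0.011, -0.044, 0, 0, -0.01, -0.03],
    [1, -0.009, -0.045, 0.001, 0, -0.02, -0.03],
    [1, 0.004, 0, 0.029, 0, 0, 0],
    [1, 0.004, 0, 0.028, 0, 0, 0],
    [1, 0.004, 0, 0.029, 0, 0, 0],
    [1, 0.004, 0, 0.028, 0, 0, 0],
    [1, 0, 0, 0, 0, 0, 0]
  ]
}}

```text
time_s: 23.05
eef_pos: [465.5, -72.8, 52.1]
ee_rot: [0.069, 0.042, 0.997, -0.003]
force: [-0.8, 0.5, -0.5]
grip_width: 0.37
grip_force: 49.7
```

```bash
python3 - <<'E'
from plan import *
S=ctrl.sense(); print(S["eef_pos"],S["grip_width"],S["grip_force"],S["force"])
p=ctrl.capture("scene"); cv2.imwrite("pics/g.png",cv2.resize(p["img"][180:330,230:390,::-1],(640,600),interpolation=cv2.INTER_CUBIC))
Q=ori(BD[2],SL); by=-68;h=8.8
plan([(1,wedge_place(-5,by,h),Q,15,1),(1,wedge_place(45,by,h),Q,13,0),(1,wedge_place(57,by,h),Q,6,1)])
E
```

```text
[465.49794448 -72.75313642  52.1464626 ] 0.36995362656863806 49.7463995218277 [-0.79700817  0.45910619 -0.48673274]
[[1,0.001,0,0.012,0,0,0],[1,0.002,0,0.013,0,0,0],[1,0,0,0,0,0,0],[1,-0.013,0,0,0,0,0],[1,-0.012,0,0,0,0,0],[1,-0.013,0,0,0,0,0],[1,-0.013,0,0,0,0,0],[1,-0.006,0,0,0,0,0],[1,-0.006,0,0,0,0,0],[1,0,0,0,0,0,0]]
end [529.1 -78.4  37.2] [-0.99  0.08 -0.14]
```

View pics/g.png

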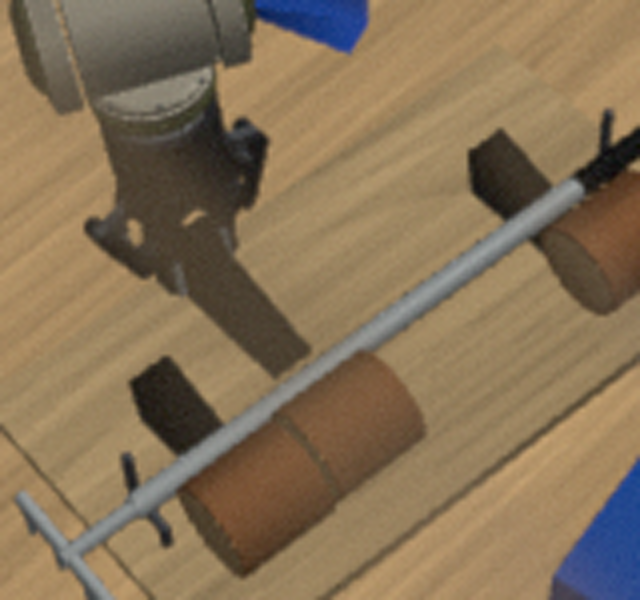

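Wedge 3's toe (290,365) points at the inner post (350,420). Sliding in, then release.

>>> {"name": "send_rows", "arguments": {
  "targets": [
    [1, 0.001, 0, 0.012, 0, 0, 0],
    [1, 0.002, 0, 0.012, 0, 0, 0],
    [1, 0, 0, 0, 0, 0, 0],
    [1, -0.013, 0, 0, 0, 0, 0],
    [1, -0.012, 0, 0, 0, 0, 0],
    [1, -0.013, 0, 0, 0, 0, 0],
    [1, -0.013, 0, 0, 0, 0, 0],
    [1, -0.006, 0, 0, 0, 0, 0],
    [1, -0.006, 0, 0, 0, 0, 0],
    [1, 0, 0, 0, 0, 0, 0]
  ]
}}

```text
time_s: 24.35
eef_pos: [529.8, -78.7, 38.6]
ee_rot: [0.071, 0.042, 0.997, -0.004]
force: [0.1, 0.2, -2.8]
grip_width: 0.369
grip_force: 49.8
```

>>> {"name": "send_rows", "arguments": {
  "targets": [
    [1, -0.005, 0, 0, 0, 0, 0],
    [1, 0, 0, 0, 0, 0, 0],
    [1, 0, 0, 0, 0, 0, 0],
    [-0.4, 0, 0, 0, 0, 0, 0],
    [-0.4, 0, 0, 0, 0, 0, 0],
    [-0.4, 0, 0, 0, 0, 0, 0],
    [-0.4, 0, 0, -0.02, 0, 0, 0],
    [-0.4, 0, 0, -0.04, 0, 0, 0],
    [-0.4, 0, 0, -0.05, 0, 0, 0],
    [-0.4, 0, 0, -0.06, 0, 0, 0]
  ]
}}

```text
time_s: 25.6
eef_pos: [509.7, -76.4, 208.7]
ee_rot: [0.071, 0.042, 0.997, -0.004]
force: [0.7, 0.0, -0.1]
grip_width: 0.696
grip_force: 0.0
```

```bash
python3 - <<'E'
from plan import *
S=ctrl.sense(); print(S["eef_pos"],S["force"],S["joints"].round(2))
a,b=ctrl.capture("scene"),ctrl.capture("top")
cv2.imwrite("pics/h.png",np.hstack([cv2.resize(a["img"][200:350,240:390,::-1],(400,400),interpolation=cv2.INTER_CUBIC),cv2.resize(b["img"][140:300,440:600,::-1],(400,400),interpolation=cv2.INTER_CUBIC)]))
for p,n in((a,"s"),(b,"t")):
    for q in("wrench","rake"): print(n,q,[(round(r["score"],2),np.round(r["point"],1),atz(p,r["point"],14 if q=="wrench" else 72).round(1)) for r in ctrl.landmark_of(q,p)[:2]],[np.round(r["extent"]) for r in ctrl.boxes_of(q,p)[:1]])
E
```

```text
[509.65620427 -76.44587646 208.7047071 ] [ 0.74067306  0.00114712 -0.05772291] [-0.4   0.23  1.67  0.05  1.1  -1.9 ]
s wrench [(0.65, array([196.9, 361.2]), array([ 544.2, -426.3,   14. ]))] [array([173., 334.,  57.,  61.])]
s rake [] [array([235., 210., 160., 128.])]
t wrench [(0.68, array([496.6, 233.5]), array([ 536.9, -417.5,   14. ])), (0.28, array([287.6, 192.3]), array([655.7, 121.8,  14. ]))] [array([487., 191.,  22.,  76.])]
t rake [(0.6, array([338.9, 212.7]), array([590.4,  -6.4,  72. ])), (0.58, array([428. , 220.3]), array([ 567. , -225.7,   72. ]))] [array([247., 200., 202.,  39.])]
```

View pics/h.png

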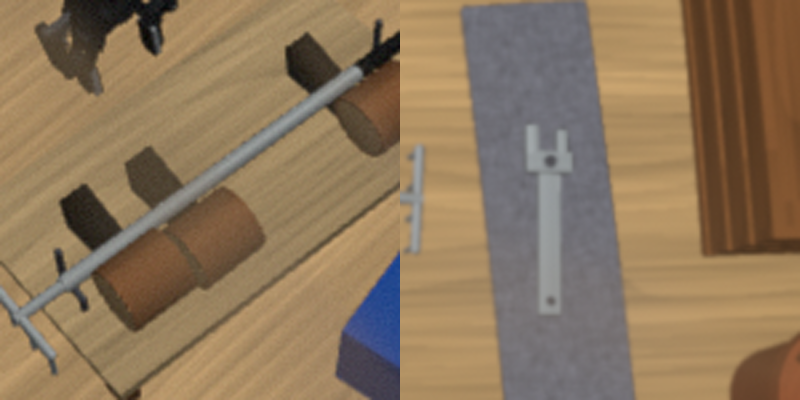

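All three posts now have their own wedge (left crop (85,215), (150,180), (310,60)), and the rake is still in its hooks. The wrench lies on the mat, with its handle from the end hole at top pixel (500,260) to the jaw hole at (500,204). Next the wrench.

```bash
python3 - <<'E'
from plan import *
b=ctrl.capture("top")
A=atz(b,(500,260),26);B=atz(b,(500,204),28); d=B-A; yaw=np.arctan2(d[1],d[0]); print(A.round(),B.round(),np.linalg.norm(d),yaw)
# true: end hole ~ -90ish, jaw hole ~ +60; origin
S=ctrl.sense(); print(S["time_s"])
g=np.array([*(A+d*88/np.linalg.norm(d))[:2],0]); g[1]-=3; print("g",g)
Q=ori(yaw)
plan([(-.4,g+[0,0,130],Q,50,0),(-.4,g+[0,0,45],Q,30,1)])
E
```

```text
[ 467. -418.   26.] [ 612. -427.   28.] 145.28609865677353 -0.05795233316719579
26.15
g [ 554.87619321 -426.53697654    0.        ]
[[-0.4,-0.008,-0.043,0.011,0,0.02,0],[-0.4,-0.008,-0.043,0.011,0,0.02,-0.01],[-0.4,-0.008,-0.043,0.01,0,0.01,0],[-0.4,-0.007,-0.044,0.011,0,0.02,0],[-0.4,-0.009,-0.043,0.01,0,0.02,-0.01],[-0.4,-0.007,-0.043,0.01,0,0.02,0],[-0.4,-0.009,-0.043,0.01,0,0.01,0],[-0.4,-0.008,-0.044,0.01,0,0.02,-0.01],[-0.4,0,0,0.028,0,0,0],[-0.4,0,0,0.029,0,0,0]]
[[-0.4,0,0.001,0.028,0,0,0],[-0.4,0,0,0,0,0,0],[-0.4,0,0,0,0,0,0],[-0.4,0,0,0,0,0,0],[-0.4,0,0,0,0,0,0],[-0.4,0,0,0,0,0,0],[-0.4,0,0,0,0,0,0],[-0.4,0,0,0,0,0,0],[-0.4,0,0,0,0,0,0],[-0.4,0,0,0,0,0,0]]
end [ 555.2 -426.3   44.9] [-1.    0.05 -0.  ]
```

>>> {"name": "send_rows", "arguments": {
  "targets": [
    [-0.4, -0.007, -0.043, 0.011, 0, 0.02, 0],
    [-0.4, -0.007, -0.043, 0.011, 0, 0.02, -0.01],
    [-0.4, -0.007, -0.043, 0.01, 0, 0.01, 0],
    [-0.4, -0.006, -0.044, 0.011, 0, 0.02, 0],
    [-0.4, -0.008, -0.043, 0.01, 0, 0.02, -0.01],
    [-0.4, -0.006, -0.043, 0.01, 0, 0.02, 0],
    [-0.4, -0.007, -0.043, 0.01, 0, 0.01, 0],
    [-0.4, -0.006, -0.044, 0.01, 0, 0.02, -0.01],
    [-0.4, 0, 0, 0.028, 0, 0, 0],
    [-0.4, 0, 0, 0.029, 0, 0, 0]
  ]
}}

```text
time_s: 27.4
eef_pos: [545.3, -427.0, 71.6]
ee_rot: [0.001, 0.027, 1.0, -0.002]
force: [0.3, -0.5, -0.6]
grip_width: 0.703
grip_force: 0.0
```

```bash
python3 - <<'E'
from plan import *
S=ctrl.sense(); print(S["eef_pos"],S["joints"].round(2))
a=ctrl.capture("scene")
cv2.imwrite("pics/i.png",cv2.resize(a["img"][280:420,140:280,::-1],(560,560),interpolation=cv2.INTER_CUBIC))
plan([(-.4,[545,-426,17],ori(-.04),20,1),(1,None,None,1,5)])
E
```

```text
[ 545.29927912 -427.04189443   71.56126952] [-0.83  0.82  1.1  -0.    1.22 -2.35]
[[-0.4,0,0,0.017,0,0,0],[-0.4,-0.001,0,0.016,0,0,-0.01],[-0.4,0,-0.001,0.017,0,0,0],[-0.4,0,0,0,0,0,0],[1,0,0,0,0,0,0],[1,0,0,0,0,0,0],[1,0,0,0,0,0,0],[1,0,0,0,0,0,0],[1,0,0,0,0,0,0],[1,0,0,0,0,0,0]]
end [ 544.8 -426.3   17. ] [-1.    0.04  0.  ]
```

View pics/i.png

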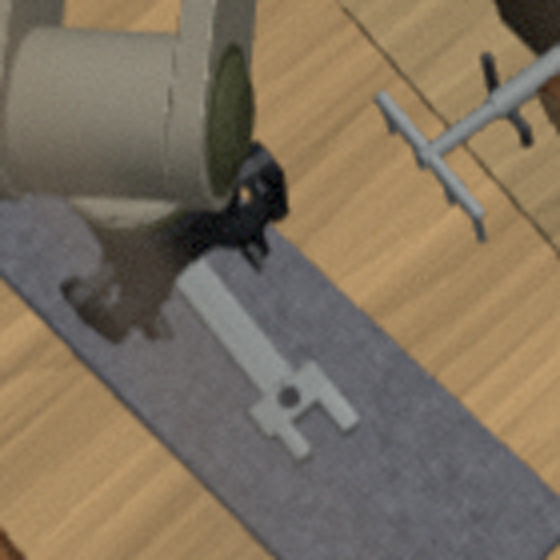

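The fingers straddle the wrench handle, whose centre line passes crop (237,325). Grip.

>>> {"name": "send_rows", "arguments": {
  "targets": [
    [-0.4, 0, 0, 0.017, 0, 0, 0],
    [-0.4, -0.001, 0, 0.016, 0, 0, -0.01],
    [-0.4, 0, -0.001, 0.017, 0, 0, 0],
    [-0.4, 0, 0, 0.002, 0, 0, 0],
    [1, 0, 0, 0, 0, 0, 0],
    [1, 0, 0, 0, 0, 0, 0],
    [1, 0, 0, 0, 0, 0, 0],
    [1, 0, 0, 0, 0, 0, 0],
    [1, 0, 0, 0, 0, 0, 0],
    [1, 0, 0, 0, 0, 0, 0]
  ],
  "squeeze": 80
}}

```text
time_s: 28.7
eef_pos: [547.1, -427.9, 22.7]
ee_rot: [0.002, 0.022, 1.0, -0.002]
force: [-1.4, 3.4, 5.9]
grip_width: 0.24
grip_force: 78.2
```

```bash
python3 - <<'E'
from plan import *
S=ctrl.sense(); p=S["eef_pos"]; print(p,S["grip_width"],S["grip_force"],S["force"])
q=np.array([350,-40,0])
plan([(1,p+[0,0,120],None,40,0),(1,[440,-220,160],ori(-.75),50,0),(1,q+[0,0,100],ori(-1.57),50,0),(1,q+[0,0,30],None,25,0)])
E
```

```text
[ 547.07186415 -427.85954901   22.65620684] 0.23972399265117803 78.20576453581452 [-1.43742608  3.39604419  5.86553913]
[[1,0,0,-0.04,0,0,0],[1,0,0,-0.04,0,0,0],[1,0,-0.001,-0.04,0,0,0],[1,0.019,0.034,-0.003,0,0,0.12],[1,0.023,0.031,-0.003,0,0,0.12],[1,0.027,0.028,-0.003,0,0,0.11],[1,0.03,0.026,-0.003,0,0,0.12],[1,0.033,0.021,-0.004,0,0,0.12],[1,0.034,0.018,-0.003,0,0.01,0.12],[1,0.027,0.01,0.009,0,0,0.12]]
[[1,0.028,0.007,0.008,0,0,0.11],[1,0.028,0.003,0.009,0,0,0.12],[1,0.029,0,0.009,0,0,0.12],[1,0.029,-0.003,0.009,0,0,0.11],[1,0.028,-0.007,0.008,0,0,0.12],[1,0.027,-0.01,0.009,0,0,0.12],[1,0,0,0.023,0,0,0],[1,0,0,0.024,0,0,0],[1,0,0.001,0.023,0,0,0],[1,0,0,0,0,0,0]]
end [350.3 -39.6  30. ] [0. 1. 0.]
```

>>> {"name": "send_rows", "arguments": {
  "targets": [
    [1, 0, 0, -0.04, 0, 0, 0],
    [1, 0, 0, -0.04, 0, 0, 0],
    [1, 0, -0.001, -0.04, 0, 0, 0],
    [1, 0.019, 0.034, -0.003, 0, 0, 0.12],
    [1, 0.023, 0.031, -0.003, 0, 0, 0.12],
    [1, 0.027, 0.028, -0.003, 0, 0, 0.11],
    [1, 0.03, 0.026, -0.003, 0, 0, 0.12],
    [1, 0.033, 0.021, -0.004, 0, 0, 0.12],
    [1, 0.034, 0.018, -0.003, 0, 0.01, 0.12],
    [1, 0.027, 0.01, 0.009, 0, 0, 0.12]
  ]
}}

```text
time_s: 29.95
eef_pos: [426.9, -193.2, 150.8]
ee_rot: [-0.002, 0.425, 0.905, -0.0]
force: [0.5, -0.3, -4.0]
grip_width: 0.234
grip_force: 79.1
```

```bash
python3 - <<'E'
from plan import *
S=ctrl.sense(); print(S["eef_pos"],S["grip_width"],S["grip_force"],S["force"],S["wrist_torque"])
a,b=ctrl.capture("scene"),ctrl.capture("top")
cv2.imwrite("pics/j.png",np.hstack([cv2.resize(a["img"][200:400,170:370,::-1],(400,400)),cv2.resize(b["img"][140:340,360:560,::-1],(400,400))]))
q=np.array([350,-40,0])
plan([(1,q+[0,0,100],ori(-1.57),45,0),(1,q+[0,0,30],None,25,0)])
E
```

```text
[ 426.90184568 -193.16341827  150.81642396] 0.23358840066956743 79.1013490408659 [ 0.45438358 -0.30788351 -3.98018683] [ 0.04472924 -0.02013305  0.01488471]
[[1,0.027,0.007,0.008,0,0,0.12],[1,0.028,0.003,0.009,0,0,0.11],[1,0.029,0,0.008,0,0,0.12],[1,0.028,-0.003,0.009,0,0,0.11],[1,0.027,-0.007,0.008,-0.01,0,0.12],[1,0.027,-0.009,0.009,0,-0.01,0.12],[1,0,0,0.023,0,0,0],[1,0,0,0.024,0,0,0],[1,0,-0.001,0.023,0,0,0],[1,0,0,0,0,0,0]]
end [349.6 -39.9  29.8] [ 0.  1. -0.]
```

View pics/j.png

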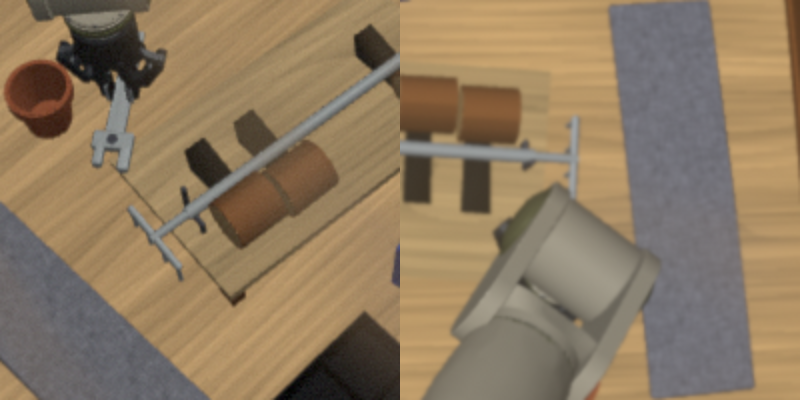

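The wrench is held level (left crop (115,115)) and the mat is clear. Carrying it on to the bench in front of the board.

>>> {"name": "send_rows", "arguments": {
  "targets": [
    [1, 0.027, 0.007, 0.008, 0, 0, 0.12],
    [1, 0.028, 0.003, 0.009, 0, 0, 0.11],
    [1, 0.029, 0, 0.008, 0, 0, 0.12],
    [1, 0.028, -0.003, 0.009, 0, 0, 0.11],
    [1, 0.027, -0.007, 0.008, 0, 0, 0.12],
    [1, 0.027, -0.009, 0.009, 0, 0, 0.12],
    [1, 0, 0, 0.023, 0, 0, 0],
    [1, 0, 0, 0.024, 0, 0, 0],
    [1, 0, -0.001, 0.023, 0, 0, 0],
    [1, 0, 0, 0, 0, 0, 0]
  ]
}}

```text
time_s: 31.3
eef_pos: [350.1, -42.2, 29.5]
ee_rot: [-0.004, 0.708, 0.706, -0.002]
force: [-0.5, -1.0, -2.7]
grip_width: 0.234
grip_force: 79.4
```

>>> {"name": "send_rows", "arguments": {
  "targets": [
    [1, 0, 0, 0.006, 0, 0, 0],
    [1, 0, 0, 0.006, 0, 0, 0],
    [1, 0, 0, 0.004, 0, 0, 0],
    [1, 0, 0, 0.003, 0, 0, 0],
    [1, 0, 0, 0, 0, 0, 0],
    [1, 0, 0, 0, 0, 0, 0],
    [1, 0, 0, 0, 0, 0, 0],
    [1, 0, 0, 0, 0, 0, 0],
    [1, 0, 0, 0, 0, 0, 0],
    [1, 0, 0, 0, 0, 0, 0]
  ]
}}

```text
time_s: 32.55
eef_pos: [350.3, -42.0, 11.1]
ee_rot: [-0.003, 0.708, 0.706, -0.001]
force: [-0.5, 0.1, -4.4]
grip_width: 0.237
grip_force: 79.3
```

>>> {"name": "send_rows", "arguments": {
  "targets": [
    [1, 0, 0, 0.002, 0, 0, 0],
    [1, 0, 0, 0.001, 0, 0, 0],
    [1, 0, 0, 0, 0, 0, 0],
    [-0.4, 0, 0, 0, 0, 0, 0],
    [-0.4, 0, 0, 0, 0, 0, 0],
    [-0.4, 0, 0, 0, 0, 0, 0],
    [-0.4, 0, 0, -0.02, 0, 0, 0],
    [-0.4, 0, 0, -0.05, 0, 0, 0],
    [-0.4, 0, 0, -0.06, 0, 0, 0],
    [-0.4, 0, 0, -0.05, 0, 0, 0]
  ]
}}

```text
time_s: 33.8
eef_pos: [351.2, -42.4, 190.4]
ee_rot: [-0.002, 0.708, 0.706, -0.001]
force: [0.7, -0.5, -0.2]
grip_width: 0.696
grip_force: 0.0
```

```bash
python3 - <<'E'
from plan import *
S=ctrl.sense(); print(S["eef_pos"],S["joints"].round(2),S["grip_width"])
a,b=ctrl.capture("scene"),ctrl.capture("top")
for p in(a,b):
    print([(round(r["score"],2),atz(p,r["point"],0).round()) for r in ctrl.landmark_of("wrench",p)[:2]])
    print([(round(r["score"],2),np.round(r["point"],1)) for r in ctrl.landmark_of("rake",p)[:2]])
    im=p["img"]; 
# handle x check: expected axis px vs. bright handle pixels near board y=+10
for p in(a,b):
    c=np.array(proj(p,bw(21,10,72))); best=[]
    for dx in range(-12,13,2):
        u=proj(p,bw(21+dx,15,72)); best.append((dx,p["img"][int(round(u[1])),int(round(u[0]))].tolist()))
    print(best)
g=bw(21,0,0)
plan([(-.3,g+[0,0,170],ori(BD[2]-np.pi/2),50,0),(-.3,g+[0,0,105],None,25,0)])
E
```

```text
[351.23644901 -42.37224845 190.39046074] [-0.45 -0.03  2.01 -0.    1.17 -0.45] 0.695977799130891
[(0.67, array([350., -34.,   0.]))]
[(0.66, array([329. , 260.5])), (0.56, array([302.9, 277.7]))]
[]
[(0.85, array([340.5, 215. ]))]
[(-12, [123, 118, 104]), (-10, [136, 139, 137]), (-8, [136, 139, 137]), (-6, [149, 154, 153]), (-4, [149, 154, 153]), (-2, [130, 133, 131]), (0, [130, 133, 131]), (2, [115, 119, 117]), (4, [100, 103, 101]), (6, [102, 95, 86]), (8, [119, 104, 80]), (10, [154, 131, 95]), (12, [159, 135, 99])]
[(-12, [149, 130, 98]), (-10, [124, 117, 104]), (-8, [127, 128, 125]), (-6, [142, 145, 144]), (-4, [152, 155, 155]), (-2, [152, 155, 155]), (0, [152, 156, 155]), (2, [144, 148, 146]), (4, [139, 136, 129]), (6, [148, 134, 111]), (8, [148, 134, 111]), (10, [166, 143, 103]), (12, [170, 145, 102])]
[[-0.3,0.005,0.049,0.003,0,0,0.02],[-0.3,0.007,0.048,0.003,0,0,0.01],[-0.3,0.007,0.049,0.003,0,0,0.02],[-0.3,0.008,0.048,0.003,-0.01,0,0.02],[-0.3,0.009,0.048,0.004,0,0,0.01],[-0.3,0,0,0.022,0,0,0],[-0.3,0,0,0.021,0,0,0],[-0.3,-0.001,0,0.022,0,0,0],[-0.3,0,0,0,0,0,0],[-0.3,0,0,0,0,0,0]]
end [594.  -16.  104.8] [0.08 1.   0.  ]
```

>>> {"name": "send_rows", "arguments": {
  "targets": [
    [-0.3, 0.005, 0.049, 0.003, 0, 0, 0.02],
    [-0.3, 0.007, 0.048, 0.003, 0, 0, 0.01],
    [-0.3, 0.007, 0.048, 0.003, 0, 0, 0.02],
    [-0.3, 0.008, 0.047, 0.003, -0.01, 0, 0.02],
    [-0.3, 0.009, 0.047, 0.004, 0, 0, 0.01],
    [-0.3, 0, 0, 0.022, 0, 0, 0],
    [-0.3, 0, 0, 0.021, 0, 0, 0],
    [-0.3, -0.001, 0, 0.022, 0, 0, 0],
    [-0.3, 0, 0, 0, 0, 0, 0],
    [-0.3, 0, 0, 0, 0, 0, 0]
  ]
}}

```text
time_s: 35.35
eef_pos: [591.8, -16.2, 106.4]
ee_rot: [0.001, 0.736, 0.677, 0.002]
force: [-0.1, 0.2, 0.3]
grip_width: 0.653
grip_force: 0.0
```

```bash
python3 - <<'E'
from plan import *
S=ctrl.sense(); print(S["eef_pos"],S["force"],bw(18,0,72))
plan([(-.3,bw(18,0,54),ori(BD[2]-np.pi/2),15,1),(1,None,None,1,5)])
E
```

```text
[591.83672019 -16.21821277 106.42176775] [-0.10637297  0.19076818  0.34552458] [590.83192196 -15.36402524  72.        ]
[[-0.3,0,0,0.013,0,0,0],[-0.3,0,-0.001,0.013,0,0,0],[-0.3,0,0,0.013,0,0,0],[-0.3,0.001,0,0.013,0,0,0],[-0.3,0,0,0,0,0,0],[1,0,0,0,0,0,0],[1,0,0,0,0,0,0],[1,0,0,0,0,0,0],[1,0,0,0,0,0,0],[1,0,0,0,0,0,0]]
end [591.1 -15.1  54.4] [0.08 1.   0.  ]
```

>>> {"name": "send_rows", "arguments": {
  "targets": [
    [-0.3, 0, 0, 0.013, 0, 0, 0],
    [-0.3, 0, -0.001, 0.013, 0, 0, 0],
    [-0.3, 0, 0, 0.013, 0, 0, 0],
    [-0.3, 0.001, 0, 0.013, 0, 0, 0],
    [-0.3, 0, 0, 0, 0, 0, 0],
    [1, 0, 0, 0, 0, 0, 0],
    [1, 0, 0, 0, 0, 0, 0],
    [1, 0, 0, 0, 0, 0, 0],
    [1, 0, 0, 0, 0, 0, 0],
    [1, 0, 0, 0, 0, 0, 0]
  ],
  "squeeze": 110
}}

```text
time_s: 36.6
eef_pos: [591.9, -15.2, 55.1]
ee_rot: [0.002, 0.736, 0.677, 0.003]
force: [5.2, 1.0, 5.1]
grip_width: 0.176
grip_force: 107.6
```

>>> {"name": "send_rows", "arguments": {
  "targets": [
    [1, 0, 0, -0.008, 0, 0, 0],
    [1, 0, 0, -0.01, 0, 0, 0],
    [1, 0, 0, -0.014, 0, 0, 0],
    [1, 0, 0, -0.014, 0, 0, 0],
    [1, 0, 0, -0.014, 0, 0, 0],
    [1, 0, 0, 0, 0, 0, 0],
    [1, 0, 0, 0, 0, 0, 0],
    [1, 0, 0, 0, 0, 0, 0],
    [1, 0, 0, 0, 0, 0, 0],
    [1, 0, 0, 0, 0, 0, 0]
  ]
}}

```text
time_s: 37.85
eef_pos: [590.7, -15.1, 114.2]
ee_rot: [0.001, 0.736, 0.677, 0.002]
force: [0.4, 0.2, -3.9]
grip_width: 0.175
grip_force: 107.9
```

```bash
python3 - <<'E'
from plan import *
S=ctrl.sense(); print(S["eef_pos"],S["grip_width"],S["grip_force"],S["force"],S["wrist_torque"])
for n in("scene","top"):
    p=ctrl.capture(n)
    print([(round(r["score"],2),np.round(r["point"],1)) for r in ctrl.landmark_of("rake",p)[:2]],[(round(r["score"],2),np.round(r["point"],1)) for r in ctrl.landmark_of("post1",p)[:4]])
E
```

```text
[590.71209606 -15.06571446 114.15444596] 0.17453207861074965 107.87561416625977 [ 0.3590351   0.1509184  -3.87701405] [ 0.1064215   0.01942892 -0.02832621]
[(0.71, array([327.7, 249.3]))] [(0.89, array([379.8, 242.7])), (0.67, array([320.6, 287.9])), (0.6, array([295.2, 306.2]))]
[(0.5, array([373. , 194.2]))] [(0.7, array([406.1, 198.4])), (0.59, array([280.5, 187.2])), (0.57, array([372.7, 191.4]))]
```

The rake hangs free (3.9 N) and the posts have stayed. Lift higher, then swing to the mat.

```bash
cat >> plan.py <<'E'
def lay(t=.073,y=.05): return Rn.from_euler('z',y)*Rn.from_euler('y',t)*Rn.from_euler('z',-y)*ori(-np.pi+y)
E
python3 - <<'E'
from plan import *
p=ctrl.sense()["eef_pos"]
plan([(1,p+[0,0,120],None,40,0),(1,[529,-430,230],ori(-np.pi+.05),40,0),(1,[529,-430,70],lay(),25,2)])
E
```

```text
[[1,0,0,-0.04,0,0,0],[1,0,0,-0.04,0,0,0],[1,0,0.001,-0.04,0,0,0],[1,-0.035,-0.002,0,0,0,0.12],[1,-0.035,0.002,0.001,0,0,0.12],[1,-0.034,0.006,0,0,0,0.12],[1,-0.034,0.01,0,0,0,0.12],[1,-0.032,0.014,0,0,0,0.12],[1,-0.03,0.018,0.001,0,0,0.12],[1,-0.028,0.021,0,0,0,0.12]]
[[1,-0.025,0.024,0,0,0,0.12],[1,-0.021,0.027,0.001,0,0,0.12],[1,-0.019,0.03,0,0,0,0.12],[1,-0.015,0.032,0,0,0,0.12],[1,-0.01,0.033,0,0,0,0.12],[1,0,0,0.023,0,-0.01,0],[1,0,0,0.023,0,-0.01,0],[1,0,0,0.023,0,-0.01,0],[1,0.001,0,0.023,0,-0.01,0],[1,0,0,0.023,0,-0.02,0]]
[[1,0.002,0,0.022,0,-0.01,0],[1,0.001,0,0.023,0,-0.01,0],[1,0,0,0,0,0,0],[1,0,0,0,0,0,0],[1,0,0,0,0,0,0],[1,0,0,0,0,0,0],[1,0,0,0,0,0,0],[1,0,0,0,0,0,0],[1,0,0,0,0,0,0],[1,0,0,0,0,0,0]]
end [ 529.  -429.8   70.3] [ 1.    0.05 -0.08]
```

>>> {"name": "send_rows", "arguments": {
  "targets": [
    [1, 0, 0, -0.04, 0, 0, 0],
    [1, 0, 0, -0.04, 0, 0, 0],
    [1, 0, 0.001, -0.04, 0, 0, 0],
    [1, -0.035, -0.002, 0, 0, 0, 0.12],
    [1, -0.035, 0.002, 0.001, 0, 0, 0.12],
    [1, -0.034, 0.006, 0, 0, 0, 0.12],
    [1, -0.034, 0.01, 0, 0, 0, 0.12],
    [1, -0.032, 0.014, 0, 0, 0, 0.12],
    [1, -0.03, 0.018, 0.001, 0, 0, 0.12],
    [1, -0.028, 0.021, 0, 0, 0, 0.12]
  ]
}}

```text
time_s: 39.4
eef_pos: [554.5, -258.7, 231.7]
ee_rot: [-0.0, 0.949, 0.316, 0.002]
force: [0.6, -0.2, -4.0]
grip_width: 0.178
grip_force: 108.0
```

>>> {"name": "send_rows", "arguments": {
  "targets": [
    [1, -0.025, 0.024, 0, 0, 0, 0.12],
    [1, -0.021, 0.027, 0.001, 0, 0, 0.12],
    [1, -0.019, 0.03, 0, 0, 0, 0.12],
    [1, -0.015, 0.032, 0, 0, 0, 0.12],
    [1, -0.01, 0.033, 0, 0, 0, 0.12],
    [1, 0, 0, 0, 0, 0, 0],
    [1, 0, 0, 0.023, 0, -0.01, 0],
    [1, 0, 0, 0.023, 0, -0.01, 0],
    [1, 0, 0, 0.023, 0, -0.01, 0],
    [1, 0, 0, 0, 0, 0, 0]
  ]
}}

```text
time_s: 40.65
eef_pos: [528.9, -428.6, 159.6]
ee_rot: [-0.002, 1.0, 0.024, -0.014]
force: [-0.3, 0.2, -3.9]
grip_width: 0.173
grip_force: 108.2
```

```bash
python3 - <<'E'
from plan import *
S=ctrl.sense(); p=S["eef_pos"]; print(p,S["grip_width"],S["grip_force"],S["force"],S["wrist_torque"],S["joints"].round(2))
a,b=ctrl.capture("scene"),ctrl.capture("top")
cv2.imwrite("pics/k.png",np.hstack([cv2.resize(a["img"][150:450,100:400,::-1],(400,400)),cv2.resize(b["img"][100:400,340:640,::-1],(400,400))]))
plan([(1,[529,-430,50],lay(),20,2)])
E
```

```text
[ 528.94538033 -428.56737553  159.64288908] 0.17279488358151604 108.24726819992065 [-0.28536238  0.23456882 -3.88115679] [-0.00443609 -0.11297355  0.03660415] [-0.85  0.73  1.03 -0.02  1.4   0.68]
[[1,0,0,0.019,0,-0.01,0],[1,0.001,0,0.018,0,-0.01,0],[1,0.001,0,0.019,0,0,0],[1,0,0,0.019,0,-0.01,0],[1,0.001,0,0.019,0,-0.01,0],[1,0.001,0,0.018,0,-0.01,0],[1,0,0,0,0,0,0],[1,0,0,0,0,0,0],[1,0,0,0,0,0,0],[1,0,0,0,0,0,0]]
end [ 528.6 -429.7   50.4] [ 1.    0.05 -0.07]
```

View pics/k.png

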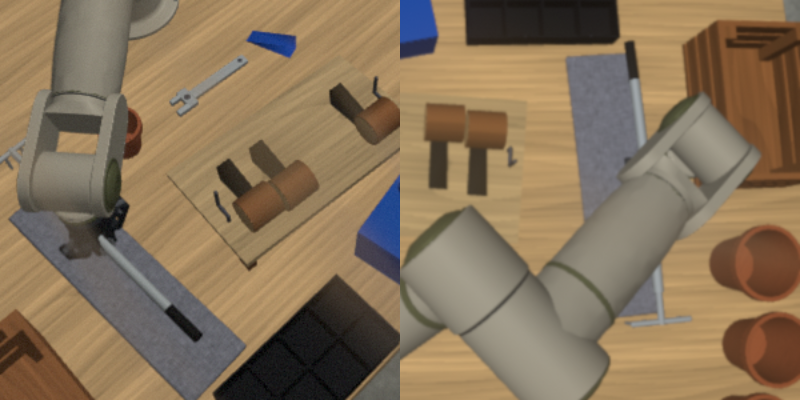

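The posts stay on their wedges, the wrench lies on bare bench (left crop (210,85)), and the rake is over the mat with its head toward the robot. I'll shift it 20 mm along +x so the tines land well on the mat, then lower.

>>> {"name": "send_rows", "arguments": {
  "targets": [
    [1, 0.004, 0, 0.018, 0, -0.01, 0],
    [1, 0.004, 0, 0.018, 0, -0.01, 0],
    [1, 0.004, 0, 0.019, 0, 0, 0],
    [1, 0.004, 0, 0.019, 0, -0.01, 0],
    [1, 0.004, 0, 0.019, 0, -0.01, 0],
    [1, 0.005, 0, 0.018, 0, -0.01, 0],
    [1, 0, 0, 0, 0, 0, 0],
    [1, 0, 0, 0, 0, 0, 0],
    [1, 0, 0, 0, 0, 0, 0],
    [1, 0, 0, 0, 0, 0, 0]
  ]
}}

```text
time_s: 42.0
eef_pos: [549.1, -429.0, 50.0]
ee_rot: [0.001, 0.999, 0.024, -0.037]
force: [0.0, -0.3, -3.1]
grip_width: 0.172
grip_force: 108.2
```

>>> {"name": "send_rows", "arguments": {
  "targets": [
    [1, 0, 0, 0.006, 0, 0, 0],
    [1, 0, 0, 0.006, 0, 0, 0],
    [1, 0, 0, 0.004, 0, 0, 0],
    [1, 0, 0, 0.003, 0, 0, 0],
    [1, 0, 0, 0.002, 0, 0, 0],
    [1, 0, 0, 0, 0, 0, 0],
    [1, 0, 0, 0, 0, 0, 0],
    [1, 0, 0, 0, 0, 0, 0],
    [1, 0, 0, 0, 0, 0, 0],
    [1, 0, 0, 0, 0, 0, 0]
  ]
}}

```text
time_s: 43.25
eef_pos: [547.4, -428.8, 28.4]
ee_rot: [0.0, 0.999, 0.024, -0.038]
force: [-0.1, 0.0, -4.5]
grip_width: 0.171
grip_force: 108.2
```

Still hanging. Lower gently until the weight comes off.

>>> {"name": "send_rows", "arguments": {
  "targets": [
    [1, 0, 0, 0.002, 0, 0, 0],
    [1, 0, 0, 0.001, 0, 0, 0],
    [1, 0, 0, 0.001, 0, 0, 0],
    [1, 0, 0, 0.001, 0, 0, 0],
    [1, 0, 0, 0, 0, 0, 0],
    [1, 0, 0, 0, 0, 0, 0],
    [1, 0, 0, 0, 0, 0, 0],
    [1, 0, 0, 0, 0, 0, 0],
    [1, 0, 0, 0, 0, 0, 0],
    [1, 0, 0, 0, 0, 0, 0]
  ]
}}

```text
time_s: 44.5
eef_pos: [547.0, -428.8, 23.4]
ee_rot: [0.0, 0.999, 0.024, -0.038]
force: [0.1, 0.6, -3.3]
grip_width: 0.175
grip_force: 108.2
```

>>> {"name": "send_rows", "arguments": {
  "targets": [
    [1, 0, 0, 0.001, 0, 0, 0],
    [1, 0, 0, 0.001, 0, 0, 0],
    [1, 0, 0, 0, 0, 0, 0],
    [-0.4, 0, 0, 0, 0, 0, 0],
    [-0.4, 0, 0, 0, 0, 0, 0],
    [-0.4, 0, 0, 0, 0, 0, 0],
    [-0.4, 0, 0, 0, 0, 0, 0],
    [-0.4, 0, 0, -0.03, 0, 0, 0],
    [-0.4, 0, 0, -0.05, 0, 0, 0],
    [-0.4, 0, 0, -0.05, 0, 0, 0]
  ]
}}

```text
time_s: 45.75
eef_pos: [556.6, -428.5, 152.5]
ee_rot: [0.0, 0.999, 0.024, -0.038]
force: [0.1, -0.0, -0.7]
grip_width: 0.7
grip_force: 0.0
```

>>> {"name": "send_rows", "arguments": {
  "targets": [
    [-0.4, 0, 0, -0.05, 0, 0, 0],
    [-0.4, 0, 0, -0.05, 0, 0, 0],
    [-0.4, 0.02, -0.04, 0, 0, 0, 0],
    [-0.4, 0, -0.05, 0, 0, 0, 0],
    [-0.4, 0, -0.05, 0, 0, 0, 0],
    [-0.4, 0, -0.05, 0, 0, 0, 0],
    [-0.4, 0, -0.05, 0, 0, 0, 0],
    [-0.4, 0, -0.05, 0, 0, 0, 0],
    [-0.4, 0, 0, 0, 0, 0, 0],
    [-0.4, 0, 0, 0, 0, 0, 0]
  ]
}}

```text
time_s: 47.0
eef_pos: [570.5, -138.2, 249.8]
ee_rot: [0.0, 0.999, 0.024, -0.038]
force: [0.8, -0.9, 0.7]
grip_width: 0.694
grip_force: 0.0
```

```bash
python3 - <<'E'
from plan import *
S=ctrl.sense(); print(S["time_s"],S["eef_pos"],S["force"])
a,b=ctrl.capture("scene"),ctrl.capture("top")
cv2.imwrite("pics/m.png",np.hstack([cv2.resize(a["img"][150:450,100:400,::-1],(400,400)),cv2.resize(b["img"][100:400,340:640,::-1],(400,400))]))
for p in(a,b):
    for q,z in(("rake",40),("wrench",0),("mat",14)): print(q,[(round(r["score"],2),atz(p,r["point"],z).round()) for r in ctrl.landmark_of(q,p)[:2]])
    print([(round(r["score"],2),np.round(r["point"],1)) for r in ctrl.landmark_of("post1",p)[:4]])
E
```

```text
47.0 [ 570.50367055 -138.16778324  249.77702368] [ 0.76590207 -0.86680196  0.71777211]
rake [(0.49, array([632., 146.,  40.]))]
wrench [(0.68, array([313., -12.,  -0.]))]
mat [(0.9, array([ 533., -430.,   14.]))]
[(0.81, array([322.8, 286.5])), (0.77, array([293.8, 301.4])), (0.2, array([364.5, 230.9]))]
rake [(0.78, array([ 550., -437.,   40.])), (0.39, array([583., 412.,  40.]))]
wrench []
mat [(0.95, array([ 525., -424.,   14.]))]
[(0.95, array([370.7, 195.3])), (0.58, array([279.9, 187.1])), (0.36, array([402.6, 198.4]))]
```

View pics/m.png

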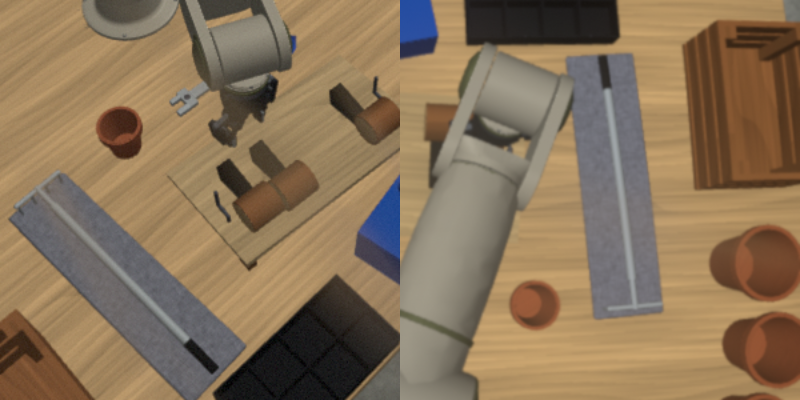

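The rake lies tines down along the middle of the mat (head at left crop (40,195), butt at (200,355)). The three posts rest on their wedges, the wrench is on bare bench, and the gripper is clear. Handing in.

```bash
python3 -c "
from rig import ctrl
print(ctrl.finish_job())"
```

```text
the job is handed in; nothing more can be done
None
```

The job is handed in after about 47 s of robot time, but no verdict came back: all three posts are on the board with their own wedge, the rake lies tines down along the middle of the mat, and the wrench is flat on bare bench; the pot, torch, claypot and tin were left alone.

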